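Reload the slide plate of a specimen camera station

TASK

The camera station's slide plate is parked under the bridge: by its handle slide it right from behind the catch and pull it all the way out to the front stops, move every small (25 mm) finished specimen on it to the tray, flat on the tray floor, and stand every large (30 mm) specimen that is there upright in a seat of its own, centred on the crosshair between the bars. Then push the plate fully in under the bridge and slide it left behind the catch as far as it goes, with all specimens still centred; keep the plate down in its track throughout, and leave the jar and the tweezers where they are.

Things in the scene. Friction and masses are not known exactly. Their poses are not given: they have to be found in the camera images.
- station: fixed camera station: grey base slab 8 mm thick (top z=8) from x=-205 to 206, y=-71 to 101 mm in its own frame, with a slide track running away from the robot to a white bridge with a black camera head. Origin under the base on the lane's middle line; x along the track away from the robot, y left, z up. All track walls are 14 mm high (tops z=22)
- lane (a point): middle of the lane on the base top, station (-45, 0, 8) mm, axes as the station's: right wall face y=-60 (from x=-130 on to 206), left wall face y=+60 (from x=-130 to the catch): 120 mm wide for the 112 mm stage
- front_stop (a point): station (-130, 0, 8) mm: stopping face of two lugs (8 mm high, at y=+-45) that the stage's near edge meets when the plate is fully out (plate origin, under the handle, then at station x=-190, y=0); the plate's neck passes between them
- catch (a point): station (40, 60, 22) mm: top corner of the catch, the widened end of the lane's left wall, filling y=60 to 98 and x=20 to 40. When the plate is in and slid left, its stage's near edge is behind the far face x=40, so it cannot come straight back
- bay (a point): station (40, 15, 8) mm: near edge of the bay under the bridge, on the base top. The bay runs from x=40 to the end stop's face at 196, y=-60 to the left wall's face at 90. Plate against the end stop: its origin (under the handle) at x=-14; against the left wall: y=34
- bridge (a point): station (74, 15, 62) mm: lower front edge of the bridge, which roofs x=74 to 204, y=-83 to 113, underside z=62, deck top z=74, camera head on it up to z=186 from x=105 on
- plate: loose aluminium slide plate, 0.45 kg, on the base: stage 150 (x) by 112 (y) mm, 6 thick, centred at x=135; origin under the handle, x towards the stage, y left. Bars (12 wide, at y=-50, 0, 50) and end lips (inner faces x=64, 206), tops z=16, make two troughs 38 wide, floor z=6, with 4 seats (ringed crosshairs) at x=104 and 166, y=-25 and 25. Parked at station x=-19 to -16, y=24 to 31
- handle (a point): centre of the plate's handle, an upright black block 14 mm thick (plate x), 44 wide (plate y), from 6 to 42 mm above the plate's underside; this point is at plate (0, 0, 24), 60 mm from the stage's near edge, joined by a neck 24 wide and 6 thick. The plate slides with a few N
- specimen_a: large mounted specimen: black resin puck 30 mm in diameter, 24 mm high, metal face up, about 25 g; origin at the centre of its underside, z up; may be absent
- specimen_b: large mounted specimen: black with a white label resin puck 30 mm in diameter, 24 mm high, metal face up, about 25 g; origin at the centre of its underside, z up; may be absent
- specimen_c: large mounted specimen: red resin puck 30 mm in diameter, 20 mm high, metal face up, about 25 g; origin at the centre of its underside, z up; may be absent
- specimen_d: large mounted specimen: green resin puck 30 mm in diameter, 20 mm high, metal face up, about 25 g; origin at the centre of its underside, z up; may be absent
- small_a: small, finished specimen: black resin puck 25 mm in diameter, 16 mm high, about 25 g, at the start in one of the plate's two seats nearer the handle; origin under its centre, z up; may be absent
- small_b: small, finished specimen: white resin puck 25 mm in diameter, 16 mm high, about 25 g, at the start in one of the plate's two seats nearer the handle; origin under its centre, z up; may be absent
- tray: open grey tray fixed on the bench to the right of the station, 96 (own x) by 140 (own y) mm, 14 high, walls and floor 4 mm thick, open inside; origin under its centre
- jar: screw-lid paste jar 47 mm in diameter, 36 mm high, to the right of the station; not part of the job; origin under its centre
- tweezers: tweezers 122 mm long (own y), 9 wide, 8 high, to the right of the tray; not part of the job; origin under its centre

How it is judged (in metres and radians):
On the way, in this order (a step that is already met when the one before it is completed fails the run):
1. the plate is pulled out to the front stops (origin within 15 mm of the fully-out position along the track) (x of plate in the frame of station below -0.175 m), for 0.2 s.
2. with the plate still out, the small specimens stand in the tray and every large specimen present stands upright in a seat, centred within 8 mm along each plate axis (x of plate in the frame of station below -0.175 m and ((x of specimen_a in the frame of plate between 0.096 and 0.112 m and y of specimen_a in the frame of plate between 0.017 and 0.033 m) or (x of specimen_a in the frame of plate between 0.096 and 0.112 m and y of specimen_a in the frame of plate between -0.033 and -0.017 m) or (x of specimen_a in the frame of plate between 0.158 and 0.174 m and y of specimen_a in the frame of plate between 0.017 and 0.033 m) or (x of specimen_a in the frame of plate between 0.158 and 0.174 m and y of specimen_a in the frame of plate between -0.033 and -0.017 m)) and angle between each of specimen_a, specimen_b, specimen_c, specimen_d, small_a, small_b's own z axis and vertical below 0.12 rad and z of specimen_a in the frame of plate between 0.003 and 0.01 m and ((x of specimen_b in the frame of plate between 0.096 and 0.112 m and y of specimen_b in the frame of plate between 0.017 and 0.033 m) or (x of specimen_b in the frame of plate between 0.096 and 0.112 m and y of specimen_b in the frame of plate between -0.033 and -0.017 m) or (x of specimen_b in the frame of plate between 0.158 and 0.174 m and y of specimen_b in the frame of plate between 0.017 and 0.033 m) or (x of specimen_b in the frame of plate between 0.158 and 0.174 m and y of specimen_b in the frame of plate between -0.033 and -0.017 m)) and z of specimen_b in the frame of plate between 0.003 and 0.01 m and ((x of specimen_c in the frame of plate between 0.096 and 0.112 m and y of specimen_c in the frame of plate between 0.017 and 0.033 m) or (x of specimen_c in the frame of plate between 0.096 and 0.112 m and y of specimen_c in the frame of plate between -0.033 and -0.017 m) or (x of specimen_c in the frame of plate between 0.158 and 0.174 m and y of specimen_c in the frame of plate between 0.017 and 0.033 m) or (x of specimen_c in the frame of plate between 0.158 and 0.174 m and y of specimen_c in the frame of plate between -0.033 and -0.017 m)) and z of specimen_c in the frame of plate between 0.003 and 0.01 m and ((x of specimen_d in the frame of plate between 0.096 and 0.112 m and y of specimen_d in the frame of plate between 0.017 and 0.033 m) or (x of specimen_d in the frame of plate between 0.096 and 0.112 m and y of specimen_d in the frame of plate between -0.033 and -0.017 m) or (x of specimen_d in the frame of plate between 0.158 and 0.174 m and y of specimen_d in the frame of plate between 0.017 and 0.033 m) or (x of specimen_d in the frame of plate between 0.158 and 0.174 m and y of specimen_d in the frame of plate between -0.033 and -0.017 m)) and z of specimen_d in the frame of plate between 0.003 and 0.01 m and x of small_a in the frame of tray between -0.038 and 0.038 m and y of small_a in the frame of tray between -0.06 and 0.06 m and z of small_a in the frame of tray between 0.001 and 0.009 m and x of small_b in the frame of tray between -0.038 and 0.038 m and y of small_b in the frame of tray between -0.06 and 0.06 m and z of small_b in the frame of tray between 0.001 and 0.009 m), for 0.2 s.
At the end, for the whole second after the job is handed in: Plate flat and still behind the catch (station x over -22.5, y over 20 mm); large specimens upright on its floor within 8 mm of a seat along each plate axis; small specimens upright on the tray floor; jar and tweezers within 20 mm of their starts (x of plate in the frame of station above -0.0225 m and y of plate in the frame of station above 0.02 m and angle between plate's own z axis and vertical below 0.05 rad and ((x of specimen_a in the frame of plate between 0.096 and 0.112 m and y of specimen_a in the frame of plate between 0.017 and 0.033 m) or (x of specimen_a in the frame of plate between 0.096 and 0.112 m and y of specimen_a in the frame of plate between -0.033 and -0.017 m) or (x of specimen_a in the frame of plate between 0.158 and 0.174 m and y of specimen_a in the frame of plate between 0.017 and 0.033 m) or (x of specimen_a in the frame of plate between 0.158 and 0.174 m and y of specimen_a in the frame of plate between -0.033 and -0.017 m)) and angle between each of specimen_a, specimen_b, specimen_c, specimen_d, small_a, small_b's own z axis and vertical below 0.12 rad and z of specimen_a in the frame of plate between 0.003 and 0.01 m and ((x of specimen_b in the frame of plate between 0.096 and 0.112 m and y of specimen_b in the frame of plate between 0.017 and 0.033 m) or (x of specimen_b in the frame of plate between 0.096 and 0.112 m and y of specimen_b in the frame of plate between -0.033 and -0.017 m) or (x of specimen_b in the frame of plate between 0.158 and 0.174 m and y of specimen_b in the frame of plate between 0.017 and 0.033 m) or (x of specimen_b in the frame of plate between 0.158 and 0.174 m and y of specimen_b in the frame of plate between -0.033 and -0.017 m)) and z of specimen_b in the frame of plate between 0.003 and 0.01 m and ((x of specimen_c in the frame of plate between 0.096 and 0.112 m and y of specimen_c in the frame of plate between 0.017 and 0.033 m) or (x of specimen_c in the frame of plate between 0.096 and 0.112 m and y of specimen_c in the frame of plate between -0.033 and -0.017 m) or (x of specimen_c in the frame of plate between 0.158 and 0.174 m and y of specimen_c in the frame of plate between 0.017 and 0.033 m) or (x of specimen_c in the frame of plate between 0.158 and 0.174 m and y of specimen_c in the frame of plate between -0.033 and -0.017 m)) and z of specimen_c in the frame of plate between 0.003 and 0.01 m and ((x of specimen_d in the frame of plate between 0.096 and 0.112 m and y of specimen_d in the frame of plate between 0.017 and 0.033 m) or (x of specimen_d in the frame of plate between 0.096 and 0.112 m and y of specimen_d in the frame of plate between -0.033 and -0.017 m) or (x of specimen_d in the frame of plate between 0.158 and 0.174 m and y of specimen_d in the frame of plate between 0.017 and 0.033 m) or (x of specimen_d in the frame of plate between 0.158 and 0.174 m and y of specimen_d in the frame of plate between -0.033 and -0.017 m)) and z of specimen_d in the frame of plate between 0.003 and 0.01 m and x of small_a in the frame of tray between -0.038 and 0.038 m and y of small_a in the frame of tray between -0.06 and 0.06 m and z of small_a in the frame of tray between 0.001 and 0.009 m and x of small_b in the frame of tray between -0.038 and 0.038 m and y of small_b in the frame of tray between -0.06 and 0.06 m and z of small_b in the frame of tray between 0.001 and 0.009 m and linear speed of plate below 0.01 m/s and distance of each of jar, tweezers from where it was at the start of the episode below 0.02 m); the robot touches nothing.
It fails at once if the plate is lifted out of its track (by 12 mm or more) (z of plate in the frame of station above 0.02 m).
It fails at once if the jar or the tweezers is moved by more than 20 mm (distance of any of jar, tweezers from where it was at the start of the episode above 0.02 m).
Of specimen_a, specimen_b, specimen_c, specimen_d only 3 to 4 are there at a start; the rules pass over those that are not, and their reading is None.
Of small_a, small_b only 1 to 2 are there at a start; the rules pass over those that are not, and their reading is None.
At some moment in a run one of specimen_a, specimen_b, specimen_c, specimen_d may be knocked a few centimetres aside while the robot is not near it.
It also fails if it takes over 210 s, if anything falls off the work surface, if the arm or the gripper's body presses on something with over 40 N, if the wrist force passes 120 N, or if a joint passes its speed limit or range.

ROBOT

A 6-joint arm with a two-finger parallel gripper is mounted at the origin on a cart in front of the work surface, level with it; the furniture and walls round the work are solid. World frame = base frame: x ahead of the robot, y to its left, z up, the work surface at z = 0. Lengths are in mm, angles in rad, forces in N, time in s.
With the tool pointing down it reaches from about 375 to 925 mm from the base axis. Payload 5.7 kg.
Tool frame: the origin (TCP) lies at the very end of the fingers, on their centre line; the grasp point (between the pads) lies 19 mm behind it; z points along the fingers, y is the line along which they close (so a half turn about z gives the same grasp; the last joint's range is limited). The gripper opens to 88 mm and grips with 3 to 60 N. Pads are 20 mm wide; open, the fingers measure 115 mm over their backs; the gripper's body (75 mm by 178 mm) begins 61 mm behind the grasp point.
Start: joints at [-1.234, 0.359, 1.51, -0, 1.272, -0.115], TCP at [261.931, -539.77, 202.323] pointing down, gripper open.
Joint ranges: [-2.97, 2.97], [-1.01, 2.36], [0.21, 2.38], [-0.96, 4.11], [0.2, 2.71], [-2.98, 2.98]. Speed limits (rad/s): [2.39, 2.39, 3.14, 3.14, 3.14, 3.14].

INTERFACE

Orientations are given as a 3x3 rotation matrix whose columns are the frame's x, y, z axes.
In Python, from workcell import manip gives the robot as it stands. The module is installed in compiled form; this text tells all that it offers.
- The arm moves only by the tool play_rows, never from a script. Its argument "deltas" is a list of rows, each a list of 3 entries, a list of its own where there are three numbers: the shift along the world's x, y, z each as a share of 0.1 m, from -1 to 1, then the turn, a rotation vector about the world's x, y, z each as a share of pi/4 rad, from -1 to 1, then the finger opening in mm, from 0 to 87.8. A call has 1 to 20 rows; each row is the pose to reach, as a shift and turn from the pose commanded when the call began; what a row does not reach only later rows make up. A row lasts 1/8 s, in which the tool goes at most 62.5 mm and 10.7 degrees, less where a joint would pass 70% of its speed; a pose out of reach is approached as far as the arm can. A call with a number of a shift or a turn outside -1 to 1 is refused whole. A call with a gripper value outside its range is refused whole. The fingers move at their own pace and stop on an object; the grip force is fixed at half the most. Time passes only in rows, so rows that repeat a pose let the fingers close. It gives the time, the measured TCP pose, the force, the opening and the grip force at its end, in the units of the state.
- manip.observe(): the state, without advancing time (a new reading comes with each control period).
- manip.camera(name): name is "scene" or "top" or "wrist"; returns the picture (420x560x3 uint8, red, green, blue); there is no depth.
- manip.camera_model(name): a dict with "fov_y" (degrees; the focal length in pixels is half the picture's height over the tangent of half this angle, whatever the lens; pixels are square), "cx", "cy" (the principal point, pixels), "k1" (the pictures are not rectified: a ray, as slopes to the right and down, at radius r is drawn at 1 + k1 r^2 times it, then the intrinsics apply), "R" (3x3) and "t" (3): a world point X has camera coordinates R X + t. Camera axes: x right, y down, z forward; pixel columns grow to the right and rows downward; lengths in mm; the calibration is good to about 2 mm. A picture is of the moment at which its call begins: read the wrist's pose just before it. camera_model takes no time and is no camera call; for the wrist camera it gives the pose at the moment of the call.
- manip.finish_job(): hands the job in; it is judged then, once.
Trained networks look in the newest picture that a camera, given by its name, has taken for a name from the list of things; names that differ only in an ending like _2 or _b are one class to them, and where a whole thing is asked for, a point or a joint stands for the part that bears it (a point fixed in the world has none). Each returns a list of dicts, best first, with "p" (0 to 1); they miss things now and then, are a little off and sometimes report something else, mostly with a low value. They report only what shows in the picture. A call takes as long as a camera call.
- manip.search_frame(camera, query): "extent" ([left, top, right, bottom] in pixels, round what is visible of it).
- manip.cut_out(camera, query): "region" (420x560 bool, what is visible of it) and "extent" ([left, top, right, bottom] in pixels, round what is visible of it).
- manip.mark_of(camera, query): "at" ([column, row] in pixels: a listed point, or the origin of a listed thing).
The state is a dict: "time": time; "joints": joint angles; "joint_velocities": joint speeds; "joint_torque": joint torques, N m; "tcp_pos": TCP position; "ee_rot": TCP orientation; "wrist_force": force on the tool from outside, world axes, zero at the start; "moment": the same for the moment, N m; "gripper_width": finger opening in mm; "grasp_force": force on a finger pad.
Only numpy, scipy, OpenCV 4.12 (cv2) and the standard library are available. Lean on these libraries where they do the work, as an engineer would, in place of code of your own. Each camera call takes 0.05 s, during which the arm holds its last target. There are 200 camera calls.

## Working session

There is one attempt and no reset: what is moved stays moved. The work goes in short steps, Python scripts to look and compute and a tool call to move; the robot and the scene stay as the last step left them, time stands still between calls to the robot, and variables do not carry over. Pictures are saved under pics/ and viewed, at most 14 in all, crops included, and the job is handed in when it is done.

Besides the shell and the picture viewer there is one more tool, called after "Request:" by a JSON object that holds its "method" and its "body", one argument or row to a line. play_rows: Moves the arm, as the interface text tells. Shift numbers are shares of 0.1 m and turn numbers shares of pi/4 rad, none past 1 either way. Its arguments: {"type":"object","properties":{"deltas":{"type":"array","items":{"type":"array"}}},"required":["deltas"]}

```bash
mkdir -p pics; cat > h.py <<'E'
import numpy as np, cv2
from workcell import manip
def snap(c,name=None):
    im=manip.camera(c)
    if name: cv2.imwrite(f'pics/{name}.png',im[:,:,::-1])
    return im
def ray(c,px,m=None):
    m=m or manip.camera_model(c); f=210/np.tan(np.radians(m['fov_y'])/2)
    d=(np.array(px,float)-[m['cx'],m['cy']])/f; u=d.copy()
    for _ in range(20): u=d/(1+m['k1']*(u@u))
    R=np.array(m['R']);t=np.array(m['t']).ravel()
    return -R.T@t, R.T@np.array([u[0],u[1],1])
def at(c,px,z,m=None):
    o,d=ray(c,px,m); return (o+d*(z-o[2])/d[2])
def proj(c,X,m=None):
    m=m or manip.camera_model(c); f=210/np.tan(np.radians(m['fov_y'])/2)
    p=np.array(m['R'])@np.array(X,float)+np.array(m['t']).ravel(); u=p[:2]/p[2]
    return u*(1+m['k1']*(u@u))*f+[m['cx'],m['cy']]
E
python3 - <<'E'
from h import *
for c in('top','scene'):
    snap(c,c+'0'); m=manip.camera_model(c); print(c,m['fov_y'],m['k1'],np.round(-np.array(m['R']).T@np.array(m['t']).ravel()))
Z=dict(station=0,lane=8,front_stop=8,catch=22,bay=8,bridge=62,handle=32,plate=8,specimen_a=0,specimen_c=0,specimen_d=0,specimen_b=0,small_a=14,small_b=14,tray=0,jar=0,tweezers=0)
for q,z in Z.items():
    for r in manip.mark_of('top',q)[:5]: print(q,round(r['p'],2),np.round(r['at']),np.round(at('top',r['at'],z)))
E
```

```text
top 49.46997121342565 -0.06026081679329042 [ 410.  -29. 1423.]
scene 42.16691563371315 -0.015560144875122372 [  71. 1009.  652.]
station 0.61 [204. 194.] [607. 252.   0.]
lane 0.69 [204. 204.] [574. 249.   8.]
lane 0.29 [193. 199.] [590. 286.   8.]
front_stop 0.97 [203. 234.] [482. 248.   8.]
catch 0.59 [187. 176.] [659. 303.  22.]
catch 0.41 [348. 259.] [ 411. -202.   22.]
bay 0.88 [201. 180.] [649. 263.   8.]
bridge 0.64 [199. 163.] [695. 260.  62.]
handle 0.57 [193. 198.] [589. 281.  32.]
plate 0.72 [195. 201.] [584. 279.   8.]
specimen_a 0.51 [197. 196.] [599. 274.   0.]
specimen_a 0.47 [291. 230.] [499. -24.   0.]
specimen_a 0.47 [199. 165.] [701. 271.   0.]
specimen_a 0.43 [290. 214.] [547. -21.   0.]
specimen_c 0.51 [197. 196.] [599. 274.   0.]
specimen_c 0.47 [291. 230.] [499. -24.   0.]
specimen_c 0.47 [199. 165.] [701. 271.   0.]
specimen_c 0.43 [290. 214.] [547. -21.   0.]
specimen_d 0.51 [197. 196.] [599. 274.   0.]
specimen_d 0.47 [291. 230.] [499. -24.   0.]
specimen_d 0.47 [199. 165.] [701. 271.   0.]
specimen_d 0.43 [290. 214.] [547. -21.   0.]
specimen_b 0.51 [197. 196.] [599. 274.   0.]
specimen_b 0.47 [291. 230.] [499. -24.   0.]
specimen_b 0.47 [199. 165.] [701. 271.   0.]
specimen_b 0.43 [290. 214.] [547. -21.   0.]
tray 0.82 [354. 258.] [ 414. -223.    0.]
jar 0.63 [273. 181.] [651.  35.   0.]
jar 0.3 [194. 198.] [594. 284.   0.]
tweezers 0.63 [396. 256.] [ 424. -352.    0.]
```

View pics/top0.png

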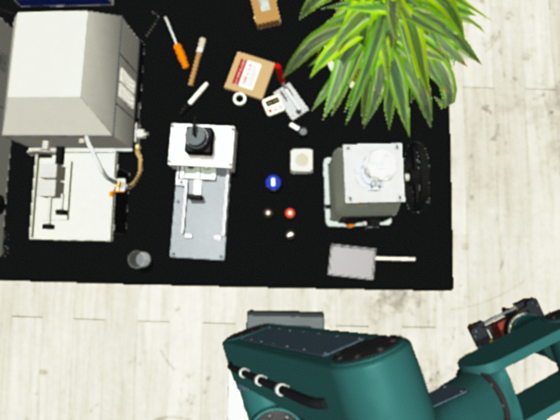

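View pics/scene0.png

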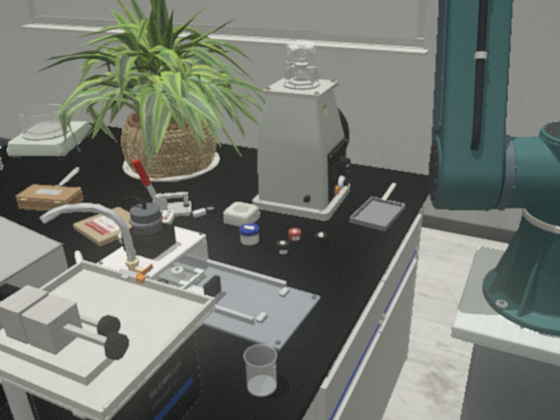

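Request:
{"method": "play_rows", "body": {
  "deltas": [
    [[0.5,1,0.5],[0,0,0],87],
    [[0.5,1,0.5],[0,0,0],87],
    [[0.5,1,0.5],[0,0,0],87]
  ]
}}

```text
time: 1.32
tcp_pos: [313.7, -437.8, 254.4]
ee_rot: [[0.898, 0.44, 0.002], [0.44, -0.898, -0.002], [0.001, 0.003, -1.0]]
wrist_force: [-0.1, -0.5, -0.5]
gripper_width: 87.0
grasp_force: 0.0
```

Request:
{"method": "play_rows", "body": {
  "deltas": [
    [[0.5,1,0.5],[0,0,0],87],
    [[0.5,1,0.5],[0,0,0],87],
    [[0.5,1,0.5],[0,0,0],87]
  ]
}}

```text
time: 1.7
tcp_pos: [363.5, -338.8, 304.0]
ee_rot: [[0.898, 0.44, 0.002], [0.44, -0.898, -0.002], [0.001, 0.003, -1.0]]
wrist_force: [0.3, 0.2, -0.4]
gripper_width: 87.2
grasp_force: 0.0
```

Request:
{"method": "play_rows", "body": {
  "deltas": [
    [[0.5,1,0],[0,0,0],87],
    [[0.5,1,0],[0,0,0],87],
    [[0.5,1,0],[0,0,0],87]
  ]
}}

```text
time: 2.08
tcp_pos: [412.3, -238.8, 301.4]
ee_rot: [[0.898, 0.439, -0.001], [0.439, -0.898, 0.001], [-0.001, -0.001, -1.0]]
wrist_force: [0.1, -0.3, -0.4]
gripper_width: 86.8
grasp_force: 0.0
```

Request:
{"method": "play_rows", "body": {
  "deltas": [
    [[0.5,1,0],[0,0,0],87],
    [[0.5,1,0],[0,0,0],87],
    [[0.5,1,0],[0,0,0],87]
  ]
}}

```text
time: 2.45
tcp_pos: [462.7, -139.7, 301.5]
ee_rot: [[0.899, 0.439, -0.001], [0.439, -0.899, 0.0], [-0.001, -0.0, -1.0]]
wrist_force: [-0.2, -0.1, 0.6]
gripper_width: 87.3
grasp_force: 0.0
```

Request:
{"method": "play_rows", "body": {
  "deltas": [
    [[0,1,0],[0,0,0],87],
    [[0,1,0],[0,0,0],87],
    [[0,1,0],[0,0,0],87]
  ]
}}

```text
time: 2.82
tcp_pos: [461.7, -40.4, 301.8]
ee_rot: [[0.899, 0.438, -0.001], [0.438, -0.899, -0.001], [-0.001, 0.0, -1.0]]
wrist_force: [0.6, -0.2, 0.1]
gripper_width: 87.2
grasp_force: 0.0
```

```bash
python3 - <<'E'
from h import *
s=manip.observe(); print(s['time'],np.round(s['tcp_pos']),np.round(s['ee_rot'],2).tolist(),np.round(s['joints'],2))
m=manip.camera_model('wrist');snap('wrist','w1');print(m['fov_y'],np.round(-np.array(m['R']).T@np.array(m['t']).ravel()),np.round(m['R'],2).tolist())
for q,z in dict(specimen_a=0,tray=0,jar=0,tweezers=0).items():
    for r in manip.mark_of('wrist',q)[:5]: print(q,round(r['p'],2),np.round(r['at']),np.round(at('wrist',r['at'],z,m)))
E
```

```text
2.825 [462. -40. 302.] [[0.9, 0.44, -0.0], [0.44, -0.9, -0.0], [-0.0, 0.0, -1.0]] [-0.24  0.07  1.64 -0.    1.43  0.88]
59.640103404851615 [528.  -7. 483.] [[0.44, -0.9, 0.0], [-0.87, -0.42, 0.27], [-0.24, -0.12, -0.96]]
specimen_a 0.84 [248.  63.] [552.  48.   0.]
specimen_a 0.68 [275. 135.] [487. -20.   0.]
specimen_a 0.68 [294.  90.] [549. -18.   0.]
tray 0.64 [373. 248.] [ 406. -213.    0.]
jar 0.2 [249.  62.] [553.  47.   0.]
tweezers 0.57 [456. 279.] [ 416. -347.    0.]
```

View pics/w1.png

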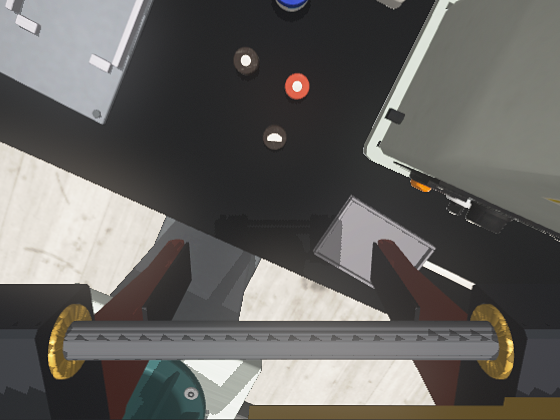

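Request:
{"method": "play_rows", "body": {
  "deltas": [
    [[0.4,1,0],[0,0,0.24],87],
    [[0.4,1,0],[0,0,0.48],87],
    [[0.4,1,0],[0,0,0.7],87],
    [[0.4,1,0],[0,0,0.7],87]
  ]
}}

```text
time: 3.58
tcp_pos: [502.3, 59.5, 302.1]
ee_rot: [[0.541, 0.841, -0.0], [0.841, -0.541, -0.0], [-0.001, -0.0, -1.0]]
wrist_force: [-0.1, -0.5, 0.2]
gripper_width: 87.1
grasp_force: 0.0
```

Request:
{"method": "play_rows", "body": {
  "deltas": [
    [[0.4,1,0],[0,0,0.24],87],
    [[0.4,1,0],[0,0,0.48],87],
    [[0.4,1,0],[0,0,0.723],87],
    [[0.4,1,0],[0,0,0.723],87],
    [[0.4,1,0],[0,0,0.723],87]
  ]
}}

```text
time: 4.2
tcp_pos: [541.9, 159.1, 302.3]
ee_rot: [[0.008, 1.0, -0.0], [1.0, -0.008, -0.0], [-0.0, -0.0, -1.0]]
wrist_force: [-0.1, -0.1, 0.4]
gripper_width: 87.2
grasp_force: 0.0
```

```bash
python3 - <<'E'
from h import *
s=manip.observe(); print(s['time'],np.round(s['tcp_pos'],1),np.round(s['ee_rot'],3).tolist(),np.round(s['joints'],2))
m=manip.camera_model('wrist');snap('wrist','w2');print(np.round(-np.array(m['R']).T@np.array(m['t']).ravel()),np.round(m['R'],2).tolist())
Z=dict(station=0,lane=8,front_stop=8,catch=22,bay=8,bridge=62,handle=32,plate=8,specimen_a=0,small_a=14,jar=0)
for q,z in Z.items():
    for r in manip.mark_of('wrist',q)[:5]: print(q,round(r['p'],2),np.round(r['at']),np.round(at('wrist',r['at'],z,m),1))
E
```

```text
4.2 [541.9 159.1 302.3] [[0.008, 1.0, -0.0], [1.0, -0.008, -0.0], [-0.0, -0.0, -1.0]] [ 0.16  0.23  1.44 -0.    1.47  0.17]
[543. 234. 484.] [[1.0, -0.01, 0.0], [-0.01, -0.96, 0.27], [-0.0, -0.27, -0.96]]
station 0.68 [335.  89.] [611.7 247.7   0. ]
lane 0.93 [298.  92.] [564.8 244.7   8. ]
front_stop 0.69 [229.  88.] [479.8 250.2   8. ]
catch 0.86 [375.  38.] [654.  303.4  22. ]
bay 0.64 [369.  74.] [651.9 264.9   8. ]
bridge 0.83 [412.  75.] [686.8 259.   62. ]
handle 0.95 [327.  61.] [597.4 277.9  32. ]
plate 0.69 [321.  64.] [593.2 276.1   8. ]
plate 0.26 [334.  89.] [610.3 246.9   8. ]
plate 0.17 [410.  78.] [703.2 259.    8. ]
specimen_a 0.92 [242. 283.] [485.2 -21.7   0. ]
specimen_a 0.67 [285. 280.] [547.4 -17.8   0. ]
specimen_a 0.58 [290. 236.] [555.2  50.3   0. ]
small_a 0.77 [413.  44.] [701.4 296.8  14. ]
small_a 0.68 [413.  89.] [705.4 245.8  14. ]
jar 0.91 [358. 246.] [650.7  35.5   0. ]
```

View pics/w2.png

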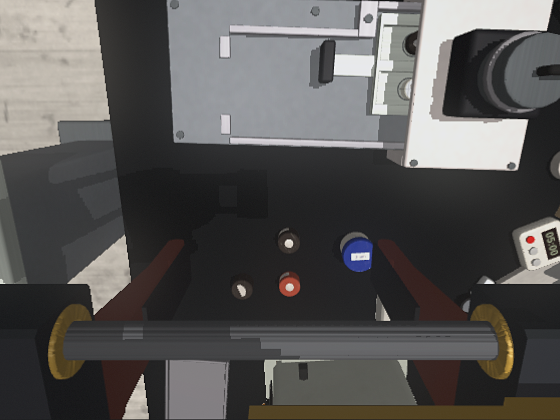

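```bash
python3 - <<'E'
import cv2
im=cv2.imread('pics/w2.png')[0:180,160:430]
cv2.imwrite('pics/w2c.png',cv2.resize(im,None,fx=2.9,fy=2.9,interpolation=cv2.INTER_CUBIC))
E
```

```text
(no output)
```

View pics/w2c.png

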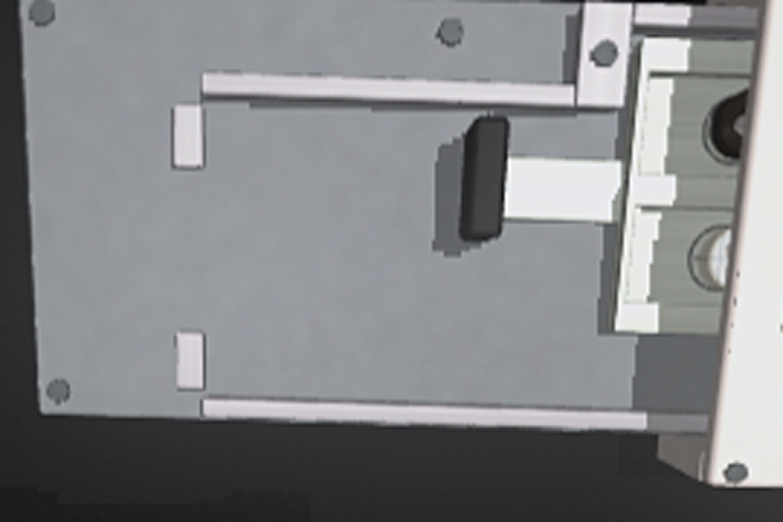

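```bash
python3 - <<'E'
from h import *
from scipy.optimize import least_squares
m=manip.camera_model('wrist')
C=[((203,398),(-130,-60,22)),((203,97),(-130,60,22)),((622,106),(40,60,22)),((577,105),(20,60,22)),((41,413),(-205,-71,8)),((204,104),(-130,None,16)),((204,388),(-130,None,16)),((645,413),(None,-60,22))]
P=[(at('wrist',(a/2.9+160,b/2.9),s[2],m),s) for (a,b),s in C]
def res(v,full=False):
    c,s=np.cos(v[2]),np.sin(v[2]); r=[]
    for w,q in P:
        d=w[:2]-v[:2]; l=(c*d[0]+s*d[1],-s*d[0]+c*d[1])
        r+=[l[i]-q[i] for i in(0,1) if q[i] is not None]
    return r
f=least_squares(res,[610,250,0]);print(f.x[:2],np.degrees(f.x[2]),np.round(f.fun,1))
v=f.x
def loc(px,z):
    w=at('wrist',(px[0]/2.9+160,px[1]/2.9),z,m)[:2]-v[:2];c,s=np.cos(v[2]),np.sin(v[2]);return np.round((c*w[0]+s*w[1],-s*w[0]+c*w[1]),1)
print('handle top',[loc(p,50) for p in((478,117),(509,118),(502,236),(470,236))])
print('stage near edge',[loc(p,24) for p in((640,40),(615,330))])
E
```

```text
[611.78410958 247.20203273] -1.8589778286622956 [-0.2  0.1  0.8 -1.3 -1.8  0.4  0.2  0.3  1.1  1.   0.4 -0.5 -0.6]
handle top [array([-22.1,  50.5]), array([-10.5,  50.5]), array([-10.2,   8.4]), array([-22.6,   8. ])]
stage near edge [array([42.4, 84. ]), array([ 43.4, -26.3])]
```

Request:
{"method": "play_rows", "body": {
  "deltas": [
    [[0.2,0.3,-0.4],[0,0,-0.031],56],
    [[0.54,0.6,-0.92],[0,0,-0.031],56],
    [[0.54,0.6,-0.92],[0,0,-0.031],56]
  ]
}}

```text
time: 5.18
tcp_pos: [594.8, 221.1, 205.9]
ee_rot: [[0.025, 1.0, -0.006], [1.0, -0.025, -0.001], [-0.001, -0.006, -1.0]]
wrist_force: [-0.5, -0.6, 0.1]
gripper_width: 60.5
grasp_force: 0.0
```

Request:
{"method": "play_rows", "body": {
  "deltas": [
    [[0,0.3,-0.4],[0,0,0],56],
    [[0,0.565,-0.9],[0,0,0],56],
    [[0,0.565,-0.9],[0,0,0],56],
    [[0,0.565,-0.9],[0,0,0],56]
  ]
}}

```text
time: 5.68
tcp_pos: [596.9, 276.3, 122.3]
ee_rot: [[0.026, 1.0, 0.002], [1.0, -0.026, 0.0], [0.0, 0.002, -1.0]]
wrist_force: [0.1, -0.5, -0.2]
gripper_width: 56.2
grasp_force: 0.0
```

```bash
python3 - <<'E'
from h import *
s=manip.observe(); print(s['time'],np.round(s['tcp_pos'],1),np.round(s['ee_rot'],3).tolist())
m=manip.camera_model('wrist');snap('wrist','w3')
for q,z in dict(handle=32,small_a=14,catch=22).items():
    for r in manip.mark_of('wrist',q)[:3]: print(q,round(r['p'],2),np.round(r['at']),np.round(at('wrist',r['at'],z,m),1))
E
```

```text
5.675 [596.9 276.3 122.3] [[0.026, 1.0, 0.002], [1.0, -0.026, 0.0], [0.0, 0.002, -1.0]]
handle 0.84 [280. 201.] [597.4 276.8  32. ]
small_a 0.69 [405. 230.] [701.2 243.8  14. ]
catch 0.8 [352. 164.] [653.6 302.7  22. ]
```

View pics/w3.png

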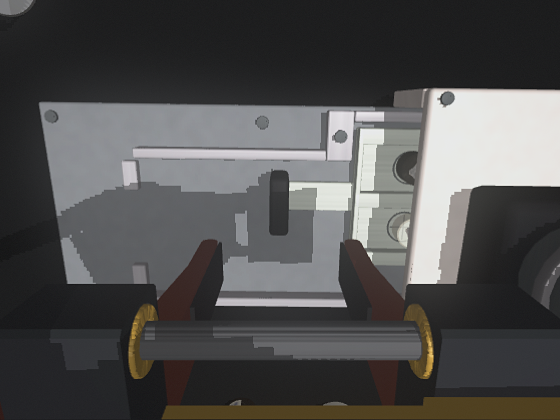

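Request:
{"method": "play_rows", "body": {
  "deltas": [
    [[0,0,-0.5],[0,0,-0.008],56],
    [[0,0,-1],[0,0,-0.008],56],
    [[0,0,-1],[0,0,-0.008],56],
    [[0,0,-1],[0,0,-0.008],0],
    [[0,0,-1],[0,0,-0.008],0],
    [[0,0,-1],[0,0,-0.008],0],
    [[0,0,-1],[0,0,-0.008],0],
    [[0,0,-1],[0,0,-0.008],0],
    [[0,0,-1],[0,0,-0.008],0]
  ]
}}

```text
time: 7.0
tcp_pos: [595.8, 276.8, 20.9]
ee_rot: [[0.032, 0.999, -0.0], [0.999, -0.032, 0.0], [0.0, -0.0, -1.0]]
wrist_force: [-2.0, 0.2, 5.3]
gripper_width: 13.9
grasp_force: 30.0
```

Request:
{"method": "play_rows", "body": {
  "deltas": [
    [[0.01,0,0],[0,0,0],0],
    [[0.01,-0.05,0],[0,0,0],0],
    [[0.01,-0.1,0],[0,0,0],0],
    [[0.01,-0.15,0],[0,0,0],0],
    [[0.005,-0.2,0],[0,0,0],0],
    [[0.005,-0.25,0],[0,0,0],0],
    [[0.005,-0.29,0],[0,0,0],0],
    [[0.005,-0.29,0],[0,0,0],0]
  ]
}}

```text
time: 8.0
tcp_pos: [594.7, 259.5, 21.1]
ee_rot: [[0.035, 0.999, -0.001], [0.999, -0.034, 0.017], [0.017, -0.001, -1.0]]
wrist_force: [-8.0, 39.2, 1.0]
gripper_width: 13.9
grasp_force: 29.9
```

```bash
python3 - <<'E'
from h import *
s=manip.observe(); print(s['moment'],np.round(s['joint_torque'],1),s['wrist_force'])
a=snap('wrist');cv2.imwrite('pics/w4.png',a[:,:,::-1])
E
```

```text
[6.75479355 1.35248228 0.38530529] [-26.2 -59.4 -18.  -11.7   1.    0.4] [-8.04476642 39.19146013  0.99141393]
```

View pics/w4.png

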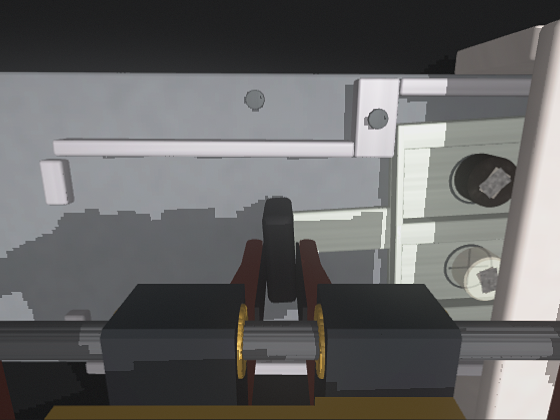

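```bash
python3 - <<'E'
from h import *
m=manip.camera_model('wrist');v=[611.8,247.2,np.radians(-1.86)]
c,s=np.cos(v[2]),np.sin(v[2])
def L(px,z):
    w=at('wrist',px,z,m)[:2]-v[:2];return np.round((c*w[0]+s*w[1],-s*w[0]+c*w[1]),1)
for n,p,z in [('handle L end',(265,202),50),('handleR',(291,202),50),('h low L',(266,300),50),('h low R',(295,300),50),('stage NL corner',(398,125),24),('stage near edge low',(399,280),24),('neck L at handle',(296,213),14),('neck L at stage',(386,208),14),('neckR',(296,252),14),('neckR st',(386,247),14),('catch',(356,157),22),('catchfar',(395,157),22),('blk puck',(493,181),30),('wh',(489,280),30),('blkring',(483,181),14),('whring',(470,267),14)]: print(n,L(p,z))
E
```

```text
handle L end [-23.9  43.7]
handleR [-12.6  43.6]
h low L [-24.   -3.5]
h low R [-10.5  -3.6]
stage NL corner [39.4 75. ]
stage near edge low [46.3 -6.5]
neck L at handle [-8.8 28.2]
neck L at stage [39.5 30.9]
neckR [-8.6  5.7]
neckR st [41.1  8.5]
catch [20.4 59.4]
catchfar [39.7 59.3]
blk puck [85.3 48.6]
wh [90.8 -3.6]
blkring [89.5 45.5]
whring [89.  -3.6]
```

Request:
{"method": "play_rows", "body": {
  "deltas": [
    [[0,0,0],[0,0,0],40],
    [[0,0,0],[0,0,0],40],
    [[0,0,0.4],[0,0,0],40],
    [[-0.01,0.2,0.8],[0,0,-0.2],60],
    [[-0.01,0.2,0.8],[0,0,-0.4],60],
    [[-0.01,0.2,0.8],[0,0,-0.6],60],
    [[-0.01,0.2,0.8],[0,0,-0.8],60],
    [[-0.01,0.2,0.8],[0,0,-1],60]
  ]
}}

```text
time: 9.05
tcp_pos: [595.7, 266.6, 100.2]
ee_rot: [[0.734, 0.68, -0.0], [0.68, -0.734, -0.001], [-0.001, 0.0, -1.0]]
wrist_force: [-0.4, 0.6, 0.1]
gripper_width: 60.1
grasp_force: 0.0
```

Request:
{"method": "play_rows", "body": {
  "deltas": [
    [[0,0,0],[0,0,-0.2],60],
    [[0,0,0],[0,0,-0.4],60],
    [[0,0,0],[0,0,-0.6],60],
    [[0,0,0],[0,0,-0.8],60],
    [[0,0,0],[0,0,-1],60],
    [[0,0,0],[0,0,-1],60],
    [[0,0,0],[0,0,-1],60]
  ]
}}

```text
time: 9.93
tcp_pos: [595.6, 267.2, 100.2]
ee_rot: [[1.0, -0.03, -0.0], [-0.03, -1.0, -0.0], [-0.0, 0.0, -1.0]]
wrist_force: [-0.4, -0.1, -0.8]
gripper_width: 60.2
grasp_force: 0.0
```

```bash
python3 - <<'E'
from h import *
s=manip.observe(); print(s['time'],np.round(s['tcp_pos'],1),np.round(s['joints'],2))
m=manip.camera_model('wrist');a=snap('wrist');cv2.imwrite('pics/w5.png',a[:,:,::-1])
for q,z in dict(handle=32,plate=8).items():
    for r in manip.mark_of('wrist',q)[:3]: print(q,round(r['p'],2),np.round(r['at']),np.round(at('wrist',r['at'],z,m),1))
r=manip.cut_out('wrist','handle')[0];k=(r['region']).astype(np.uint8);c=max(cv2.findContours(k,0,2)[0],key=cv2.contourArea)
print(r['p'],r['extent'])
E
```

```text
9.925 [595.6 267.2 100.2] [ 0.32  0.53  1.5  -0.    1.11  1.92]
handle 0.84 [288. 207.] [597.6 262.7  32. ]
plate 0.92 [284. 201.] [595.9 265.1   8. ]
0.81 [197.9, 71.8, 362.1, 229.4]
```

View pics/w5.png

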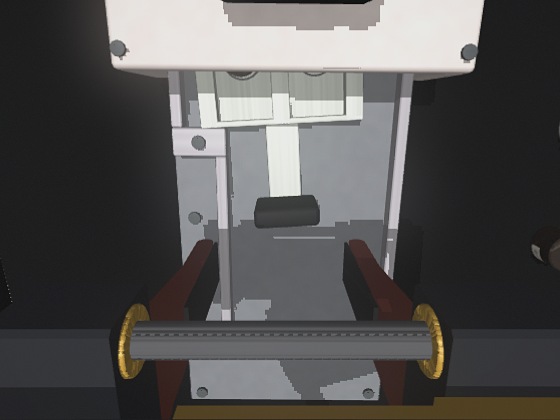

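Request:
{"method": "play_rows", "body": {
  "deltas": [
    [[0.01,-0.03,-0.4],[0,0,0],62],
    [[0.01,-0.03,-0.742],[0,0,0],62],
    [[0.01,-0.03,-0.742],[0,0,0],62],
    [[0.01,-0.03,-0.742],[0,0,0],40],
    [[0.01,-0.03,-0.742],[0,0,0],40],
    [[0.01,-0.03,-0.742],[0,0,0],40],
    [[0.01,-0.03,-0.742],[0,0,0],40],
    [[0.01,-0.03,-0.742],[0,0,0],40]
  ]
}}

```text
time: 11.12
tcp_pos: [597.7, 265.0, 27.7]
ee_rot: [[0.999, -0.032, 0.003], [-0.032, -0.999, 0.001], [0.003, -0.001, -1.0]]
wrist_force: [0.5, -0.7, 6.5]
gripper_width: 42.8
grasp_force: 30.0
```

```bash
python3 - <<'E'
from h import *
s=manip.observe(); print(s['moment'],s['wrist_force'])
a=snap('wrist');cv2.imwrite('pics/w6.png',a[:,:,::-1])
E
```

```text
[-0.19361898  0.07110959 -0.01445474] [ 0.49118787 -0.68791128  6.50100933]
```

View pics/w6.png

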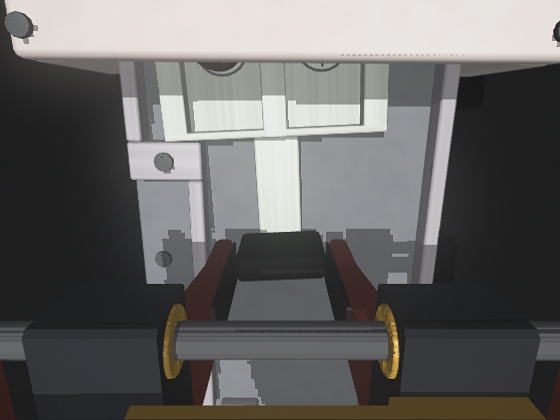

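Request:
{"method": "play_rows", "body": {
  "deltas": [
    [[0.0,0,0],[0,0,-0.03],40],
    [[0.01,0,0],[0,0,-0.06],40],
    [[0.01,0,0],[0,0,-0.09],40],
    [[0.01,0,0],[0,0,-0.09],40]
  ]
}}

```text
time: 11.68
tcp_pos: [599.1, 266.5, 27.8]
ee_rot: [[0.995, -0.102, 0.004], [-0.102, -0.995, 0.003], [0.003, -0.003, -1.0]]
wrist_force: [-0.3, 4.8, 5.8]
gripper_width: 42.7
grasp_force: 30.0
```

```bash
cat >> h.py <<'E'
V=[611.8,247.2,np.radians(-1.86)]
def st(w):
    c,s=np.cos(V[2]),np.sin(V[2]);d=np.array(w[:2])-V[:2];return np.array([c*d[0]+s*d[1],-s*d[0]+c*d[1]])
def edge():
    "plate yaw and near edge from the white neck/stage border in the wrist view"
    s=manip.observe();m=manip.camera_model('wrist');a=snap('wrist');
    print(np.round(st(s['tcp_pos']),1),np.round(s['wrist_force'],1),np.round(s['moment'],2))
    g=cv2.cvtColor(a,cv2.COLOR_RGB2GRAY); cv2.imwrite('pics/last.png',a[:,:,::-1])
    return a,g,m
E
python3 - <<'E'
from h import *
a,g,m=edge()
for c in (175,190,205,220,235,320,335,350,365,380): print(c,g[115:155:1,c].tolist()[::2])
E
```

```text
[-13.3  18.8] [-0.3  4.8  5.8] [ 0.78 -0.    0.41]
175 [226, 226, 227, 228, 228, 229, 229, 229, 231, 231, 231, 231, 231, 228, 97, 154, 152, 139, 108, 189]
190 [150, 148, 149, 150, 151, 151, 154, 155, 156, 121, 226, 232, 229, 178, 108, 110, 129, 113, 143, 203]
205 [224, 225, 226, 226, 226, 227, 227, 227, 220, 154, 234, 231, 226, 115, 111, 108, 159, 157, 157, 157]
220 [223, 223, 224, 224, 225, 226, 227, 229, 182, 221, 233, 230, 189, 110, 110, 160, 158, 156, 157, 157]
235 [230, 231, 232, 232, 232, 232, 233, 230, 148, 230, 232, 225, 124, 113, 130, 158, 158, 158, 157, 157]
320 [230, 230, 230, 230, 232, 154, 221, 231, 228, 183, 106, 125, 153, 153, 152, 151, 151, 151, 151, 150]
335 [225, 225, 225, 226, 217, 147, 229, 228, 221, 124, 107, 107, 124, 152, 151, 151, 152, 152, 152, 152]
350 [225, 225, 225, 226, 173, 215, 230, 225, 189, 101, 104, 102, 153, 150, 148, 148, 148, 147, 148, 148]
365 [232, 233, 233, 232, 232, 232, 233, 231, 151, 102, 103, 122, 149, 148, 147, 150, 149, 149, 149, 150]
380 [224, 224, 224, 224, 224, 224, 225, 206, 147, 149, 148, 148, 147, 147, 147, 147, 148, 148, 147, 147]
```

Request:
{"method": "play_rows", "body": {
  "deltas": [
    [[0,-0.03,0],[0,0,0],40],
    [[0,-0.06,0],[0,0,0],40],
    [[0,-0.09,0],[0,0,0],40],
    [[0,-0.09,0],[0,0,0],40]
  ]
}}

```text
time: 12.22
tcp_pos: [599.3, 257.9, 27.8]
ee_rot: [[0.995, -0.102, 0.004], [-0.102, -0.995, 0.003], [0.004, -0.004, -1.0]]
wrist_force: [1.2, 6.7, 5.5]
gripper_width: 42.4
grasp_force: 30.0
```

```bash
python3 - <<'E'
from h import *
a,g,m=edge()
E
```

```text
[-12.8  10.3] [1.2 6.7 5.5] [ 1.   -0.11  0.42]
```

View pics/last.png

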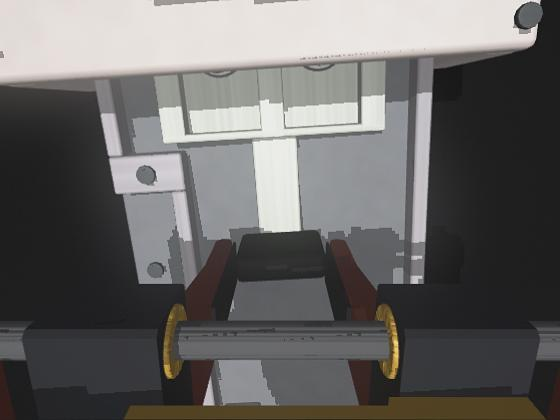

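Request:
{"method": "play_rows", "body": {
  "deltas": [
    [[0,-0.03,0],[0,0,0],40],
    [[0,-0.06,0],[0,0,0],40],
    [[-0.003,-0.09,0],[0,0,0],40],
    [[-0.003,-0.108,0],[0,0,0],40],
    [[-0.003,-0.108,0],[0,0,0],40]
  ]
}}

```text
time: 12.9
tcp_pos: [599.1, 247.1, 27.8]
ee_rot: [[0.995, -0.102, 0.004], [-0.102, -0.995, 0.003], [0.004, -0.004, -1.0]]
wrist_force: [0.0, 6.1, 5.5]
gripper_width: 42.6
grasp_force: 30.0
```

```bash
python3 - <<'E'
from h import *
a,g,m=edge()
E
```

```text
[-12.7  -0.5] [0.  6.1 5.5] [ 1.04 -0.06  0.45]
```

View pics/last.png

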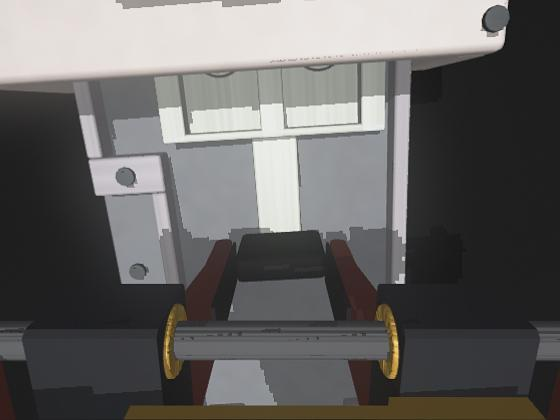

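Request:
{"method": "play_rows", "body": {
  "deltas": [
    [[-0.03,-0.005,0],[0,0,0],40],
    [[-0.08,-0.005,0],[0,0,0],40],
    [[-0.14,-0.003,0],[0,0,0],40],
    [[-0.22,-0.001,0],[0,0,0],40],
    [[-0.3,0.003,0],[0,0,0],40],
    [[-0.3,0.003,0],[0,0,0],40]
  ]
}}

```text
time: 13.7
tcp_pos: [570.0, 245.9, 27.8]
ee_rot: [[0.995, -0.102, 0.006], [-0.102, -0.995, 0.001], [0.006, -0.002, -1.0]]
wrist_force: [4.3, 1.4, 6.1]
gripper_width: 42.7
grasp_force: 30.0
```

Request:
{"method": "play_rows", "body": {
  "deltas": [
    [[-0.05,0.01,0],[0,0,0],40],
    [[-0.12,0.02,0],[0,0,0],40],
    [[-0.22,0.027,0],[0,0,0],40],
    [[-0.34,0.031,0],[0,0,0],40],
    [[-0.46,0.035,0],[0,0,0],40],
    [[-0.58,0.039,0],[0,0,0],40],
    [[-0.7,0.043,0],[0,0,0],40],
    [[-0.82,0.047,0],[0,0,0],40],
    [[-0.92,0.05,0],[0,0,0],40],
    [[-1,0.052,0],[0,0,0],40],
    [[-1,0.052,0],[0,0,0],40]
  ]
}}

```text
time: 15.08
tcp_pos: [470.5, 251.5, 27.7]
ee_rot: [[0.995, -0.102, 0.006], [-0.102, -0.995, 0.002], [0.006, -0.003, -1.0]]
wrist_force: [2.8, 1.4, 7.6]
gripper_width: 42.7
grasp_force: 30.0
```

Request:
{"method": "play_rows", "body": {
  "deltas": [
    [[-0.05,0.002,0],[0,0,0],40],
    [[-0.12,0.004,0],[0,0,0],40],
    [[-0.2,0.006,0],[0,0,0],40],
    [[-0.28,0.009,0],[0,0,0],40],
    [[-0.35,0.011,0],[0,0,0],40],
    [[-0.4,0.013,0],[0,0,0],40],
    [[-0.4,0.013,0],[0,0,0],40]
  ]
}}

```text
time: 15.95
tcp_pos: [431.3, 253.1, 27.7]
ee_rot: [[0.995, -0.102, 0.007], [-0.102, -0.995, 0.003], [0.007, -0.003, -1.0]]
wrist_force: [5.6, 1.1, 7.3]
gripper_width: 42.3
grasp_force: 30.0
```

```bash
python3 - <<'E'
from h import *
a,g,m=edge()
E
```

```text
[-180.6    0. ] [5.6 1.1 7.3] [ 0.06 -0.99  0.14]
```

View pics/last.png

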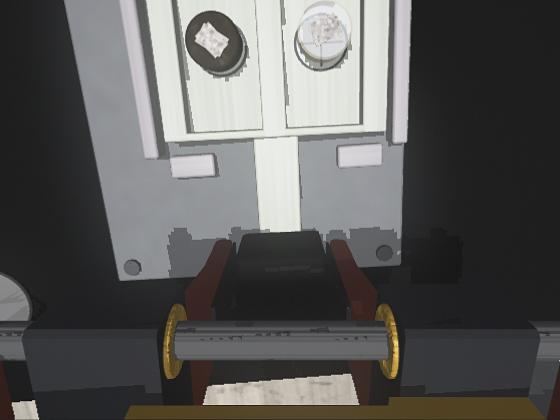

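Request:
{"method": "play_rows", "body": {
  "deltas": [
    [[-0.03,0.001,0],[0,0,0],40],
    [[-0.06,0.002,0],[0,0,0],40],
    [[-0.09,0.003,0],[0,0,0],40],
    [[-0.1,0.003,0],[0,0,0],40],
    [[-0.1,0.003,0],[0,0,0],40]
  ]
}}

```text
time: 16.62
tcp_pos: [424.1, 253.3, 27.8]
ee_rot: [[0.995, -0.101, 0.012], [-0.101, -0.995, 0.002], [0.011, -0.004, -1.0]]
wrist_force: [11.8, -3.2, 2.1]
gripper_width: 42.4
grasp_force: 30.0
```

Request:
{"method": "play_rows", "body": {
  "deltas": [
    [[0.02,0,0],[0,0,0],64],
    [[0.02,0,0],[0,0,0],64],
    [[0.02,0,0.3],[0,0,0],64],
    [[0.02,0,0.8],[0,0,0.2],64],
    [[0.2,0,1],[0,0,0.4],64],
    [[0.4,0,1],[0,0,0.6],64],
    [[0.6,0,1],[0,0,0.8],64],
    [[0.7,0,1],[0,0,1],64]
  ]
}}

```text
time: 17.62
tcp_pos: [486.7, 251.8, 125.6]
ee_rot: [[0.773, 0.635, -0.002], [0.635, -0.773, -0.0], [-0.002, -0.001, -1.0]]
wrist_force: [-0.1, 0.6, -0.1]
gripper_width: 63.7
grasp_force: 0.0
```

Request:
{"method": "play_rows", "body": {
  "deltas": [
    [[0.2,0,0],[0,0,0.2],64],
    [[0.4,0,0],[0,0,0.4],64],
    [[0.63,0,0],[0,0,0.6],64],
    [[0.63,0,0],[0,0,0.8],64],
    [[0.63,0,0],[0,0,1],64]
  ]
}}

```text
time: 18.25
tcp_pos: [548.6, 251.7, 125.0]
ee_rot: [[0.098, 0.995, -0.004], [0.995, -0.098, -0.001], [-0.001, -0.003, -1.0]]
wrist_force: [-1.4, -0.1, -0.2]
gripper_width: 64.0
grasp_force: 0.0
```

Request:
{"method": "play_rows", "body": {
  "deltas": [
    [[0,0,0],[0,0,0.089],64],
    [[0,0,0],[0,0,0.089],64],
    [[0,0,0],[0,0,0.089],64]
  ]
}}

```text
time: 18.62
tcp_pos: [549.4, 251.9, 125.7]
ee_rot: [[0.034, 0.999, -0.002], [0.999, -0.034, -0.0], [-0.0, -0.002, -1.0]]
wrist_force: [0.4, 0.2, 0.4]
gripper_width: 63.7
grasp_force: 0.0
```

```bash
python3 - <<'E'
from h import *
a,g,m=edge()
s=manip.observe();print(s['time'],s['tcp_pos'],np.round(s['ee_rot'],3).tolist())
for q,z in dict(handle=32,plate=8,small_a=14,specimen_a=0,lane=8).items():
    for r in manip.mark_of('wrist',q)[:3]:
        w=at('wrist',r['at'],z,m);print(q,round(r['p'],2),np.round(r['at']),np.round(w,1),np.round(st(w),1))
    if q=='small_a':
        for r in manip.cut_out('wrist',q)[:2]: e=r['extent'];print(np.round(e),)
E
```

```text
[-62.6   2.7] [0.4 0.2 0.4] [-0.05 -0.06  0.01]
18.675 [549.56747266 251.94531375 125.8209377 ] [[0.034, 0.999, -0.001], [0.999, -0.034, -0.0], [-0.0, -0.001, -1.0]]
handle 0.65 [118. 204.] [422.8 253.8  32. ] [-189.1    0.5]
handle 0.45 [255. 172.] [530.8 275.1  32. ] [-81.8  25.3]
plate 0.87 [125. 198.] [418.4 252.2   8. ] [-193.5   -1.2]
small_a 0.79 [253. 169.] [528.3 274.2  14. ] [-84.3  24.3]
small_a 0.74 [255. 230.] [526.9 221.5  14. ] [-84.  -28.5]
[234. 155. 269. 188.]
[240. 216. 274. 248.]
specimen_a 0.8 [291. 382.] [553.4  53.2   0. ] [ -52.1 -195.8]
```

View pics/last.png

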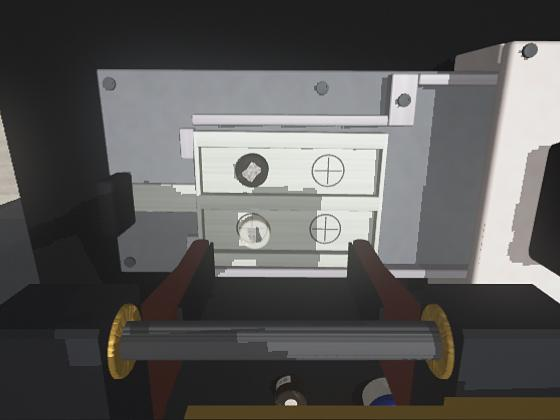

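```bash
python3 - <<'E'
from h import *
m=manip.camera_model('wrist')
for n,p,z in [('seatFL',(328,170.5),14),('seatFR',(325,229),14),('blk top',(252,170),30),('white top',(254,230),30),('stage FL out corner',(388,131),24),('NL',(194,132),24)]:
    w=at('wrist',p,z,m);print(n,np.round(w,1),np.round(st(w),1))
E
```

```text
seatFL [589.7 271.   14. ] [-22.8  23.1]
seatFR [587.2 220.7  14. ] [-23.7 -27.2]
blk top [529.4 276.4  30. ] [-83.3  26.5]
white top [528.3 227.6  30. ] [-82.8 -22.3]
stage FL out corner [634.1 301.8  24. ] [20.5 55.3]
NL [486.4 306.1  24. ] [-127.2   54.8]
```

Request:
{"method": "play_rows", "body": {
  "deltas": [
    [[-0.21,0.23,-0.2],[0,0,0],46],
    [[-0.21,0.23,-0.6],[0,0,0],46],
    [[-0.21,0.23,-0.9],[0,0,0],46],
    [[-0.21,0.23,-1],[0,0,0],46]
  ]
}}

```text
time: 19.48
tcp_pos: [527.7, 274.6, 24.4]
ee_rot: [[0.033, 0.999, -0.003], [0.999, -0.033, -0.001], [-0.001, -0.003, -1.0]]
wrist_force: [-0.2, -0.6, -1.0]
gripper_width: 46.6
grasp_force: 0.0
```

Request:
{"method": "play_rows", "body": {
  "deltas": [
    [[0,0,-0.08],[0,0,0],46],
    [[0,0,-0.08],[0,0,0],20],
    [[0,0,-0.08],[0,0,0],20],
    [[0,0,-0.08],[0,0,0],20],
    [[0,0,-0.08],[0,0,0],20],
    [[0,0,-0.08],[0,0,0],20]
  ]
}}

```text
time: 20.23
tcp_pos: [529.2, 275.1, 18.3]
ee_rot: [[0.033, 0.999, 0.0], [0.999, -0.033, 0.0], [0.0, 0.0, -1.0]]
wrist_force: [-0.1, -0.1, -0.1]
gripper_width: 20.0
grasp_force: 0.0
```

Request:
{"method": "play_rows", "body": {
  "deltas": [
    [[0,0,0],[0,0,0],46],
    [[0,0,0.4],[0,0,0],50],
    [[0.1,-0.1,1],[0,0,0],60],
    [[0.1,-0.1,1],[0,0,0],60]
  ]
}}

```text
time: 20.72
tcp_pos: [543.6, 266.0, 123.1]
ee_rot: [[0.033, 0.999, 0.01], [0.999, -0.033, 0.003], [0.003, 0.009, -1.0]]
wrist_force: [0.7, -0.0, 0.8]
gripper_width: 56.8
grasp_force: 0.0
```

```bash
python3 - <<'E'
from h import *
a,g,m=edge()
s=manip.observe();print(s['time'],s['tcp_pos'])
for q,z in dict(handle=32,small_a=14).items():
    for r in manip.mark_of('wrist',q)[:4]:
        w=at('wrist',r['at'],z,m);print(q,round(r['p'],2),np.round(r['at']),np.round(w,1),np.round(st(w),1))
for r in manip.cut_out('wrist','small_a')[:3]: print(r['p'],np.round(r['extent']))
E
```

```text
[-68.7  16.6] [ 0.7 -0.   0.8] [ 0.  -0.1  0. ]
20.775 [541.34164123 265.53206327 120.49683586]
handle 0.79 [126. 223.] [424.  253.4  32. ] [-1.879e+02  1.000e-01]
small_a 0.93 [261. 190.] [529.3 272.   14. ] [-83.2  22.2]
small_a 0.65 [259. 248.] [525.6 221.2  14. ] [-85.3 -28.8]
0.94 [243. 174. 274. 206.]
0.64 [247. 232. 280. 270.]
```

View pics/last.png

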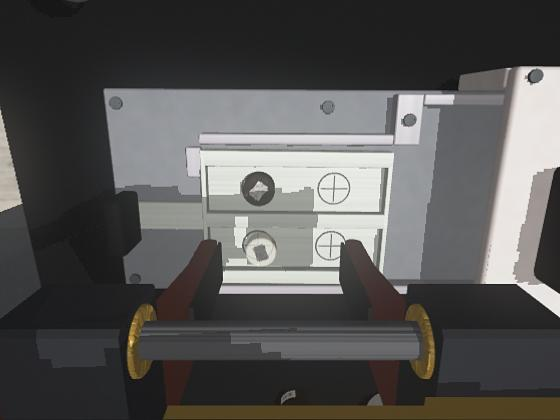

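Request:
{"method": "play_rows", "body": {
  "deltas": [
    [[-0.1,0.08,-0.2],[0,0,0],46],
    [[-0.1,0.08,-0.6],[0,0,0],46],
    [[-0.1,0.08,-0.9],[0,0,0],46],
    [[-0.1,0.08,-1],[0,0,0],46],
    [[-0.1,0.08,-1],[0,0,0],46],
    [[-0.1,0.08,-1],[0,0,0],46]
  ]
}}

```text
time: 21.68
tcp_pos: [529.9, 273.4, 18.9]
ee_rot: [[0.033, 0.999, 0.001], [0.999, -0.033, 0.001], [0.001, 0.001, -1.0]]
wrist_force: [-0.1, -0.5, 1.0]
gripper_width: 46.0
grasp_force: 0.0
```

Request:
{"method": "play_rows", "body": {
  "deltas": [
    [[0,0,-0.025],[0,0,0],46],
    [[0,0,-0.025],[0,0,0],26],
    [[0,0,-0.025],[0,0,0],26],
    [[0,0,-0.025],[0,0,0],26]
  ]
}}

```text
time: 22.18
tcp_pos: [529.2, 273.0, 15.8]
ee_rot: [[0.033, 0.999, 0.0], [0.999, -0.033, 0.0], [0.0, 0.0, -1.0]]
wrist_force: [0.2, 0.6, 0.1]
gripper_width: 26.2
grasp_force: 0.0
```

Request:
{"method": "play_rows", "body": {
  "deltas": [
    [[0,0,0],[0,0,0],10],
    [[0,0,0],[0,0,0],10],
    [[0,0,0],[0,0,0],10],
    [[0,0,0],[0,0,0],10]
  ]
}}

```text
time: 22.68
tcp_pos: [529.1, 273.0, 15.6]
ee_rot: [[0.033, 0.999, -0.0], [0.999, -0.033, -0.0], [-0.0, -0.0, -1.0]]
wrist_force: [1.2, -0.5, 0.5]
gripper_width: 10.1
grasp_force: 0.0
```

```bash
python3 - <<'E'
from h import *
a,g,m=edge()
for q in ('small_a','handle'):
    for r in manip.search_frame('wrist',q)[:4]: print(q,r['p'],np.round(r['extent']))
print('expected px of puck top',proj('wrist',[529,274,30],m),'tcp',proj('wrist',manip.observe()['tcp_pos'],m))
for r in manip.mark_of('wrist','small_a')[:4]:
    w=at('wrist',r['at'],14,m);print(round(r['p'],2),np.round(r['at']),np.round(w,1))
E
```

```text
[-83.5  23.1] [ 1.2 -0.5  0.5] [ 0.01 -0.08  0.02]
small_a 0.91 [256. 223. 303. 273.]
small_a 0.67 [269. 308. 294. 322.]
handle 0.82 [ 28. 185. 490. 383.]
expected px of puck top [279.75731872 255.92923889] tcp [280.07613658 246.59440418]
0.87 [280. 325.] [527.5 224.2  14. ]
0.7 [274. 244.] [525.8 274.2  14. ]
```

```bash
python3 - <<'E'
import cv2
g=cv2.imread('pics/last.png',0)[150:350,180:390]
g=cv2.resize(g,(70,34),interpolation=cv2.INTER_AREA)
for r in g: print(''.join(" .:-=+*#%@"[v*10//256] for v in r))
E
```

```text
<stdin>:4: RuntimeWarning: overflow encountered in scalar multiply
Traceback (most recent call last):
OverflowError: Python integer 256 out of bounds for uint8
```

```bash
python3 - <<'E'
import cv2
g=cv2.imread('pics/last.png',0)[150:350,180:390]
g=cv2.resize(g,(70,34),interpolation=cv2.INTER_AREA)
for r in g: print(''.join(" .:-=+*#%@"[int(v)*10//256] for v in r))
E
```

```text
**********************************************************************
**********************************************************************
***+++++++++++++++++++++++++++++++++++++++++++++++++++++++++++++++++++
**%%%%%%%%%%%%%%%%%%%%%%%%%%%%%%%%%%%%%%%%%%%%%%%%%%%%%%%%%%%%%%%%%%%%
**%%%%%%%%%%%%%%%%%%%%%%%%%%%%%%%%%%%%%%%%%%%%%%%%%%%%%%%%%%%%%%%%%%%%
++++******************************************************************
%%*+++++++++++++++++++++++++++++++++++++++++++++++++++++++++++++++++++
%%%@%%%%%%%%%%%%%%%%%%%%%%%%%%%%%%%%%%%%%%############################
%%%@@@@@@@@@@@@@@@@@@@@@@@@@@@@@@@@@@@@@@@@@@@@@@@@@@@@@@@@@@@@@@@@@@@
%%%@@@@@@@@@@@@@@@@@@@@@@@@@@@@@@@@@@@@@@@@@@@@@@@@@@@@@@@@@@@@@@@@@@@
**#%%#########%%%%%%%%######***#%%%%%%%%%%%%%%%%%%%%%%%%%%%%%%%%%%%%%%
+++**=+******#%%%%#************+++***#%%%%%%%%%%%%##%***********#****#
+++**=+*******************+=--:::::-=+****************************+++*
===**==*****************+=::::::::::::-+************************==+**%
===**==****************+=-::::::::::::::+*********************+=+****%
===**==****************=-::::::-+=-
[... 613 characters left out ...]
................::...*++++++-..:::.....................::::::
..........................:...+++++++-...:...........................:
.......................:::...:=====+*=...:::..........................
.......................--:.:.:==+++===.:::--..........................
.......................=-:.:.-====+++=.:::--:.........................
......................:+-::::::::::::::::::-:.........................
......................:+-----------------::--.:::.....................
::::::::::::::::::::::-+------------------:=-.::::::::::::::::::::::::
::::::::::::::::::::::=*--================-+-:::::::::::::::::::::::::
::::::::::::::::::::::=*-:================-==:::::::::::::::::::::::::
```

Request:
{"method": "play_rows", "body": {
  "deltas": [
    [[0,0,0],[0,0,0],0],
    [[0,0,0],[0,0,0],0],
    [[0,0,0],[0,0,0],0]
  ]
}}

```text
time: 23.25
tcp_pos: [529.1, 273.0, 15.6]
ee_rot: [[0.033, 0.999, -0.0], [0.999, -0.033, 0.0], [0.0, -0.0, -1.0]]
wrist_force: [-0.2, -0.7, -0.7]
gripper_width: 0.8
grasp_force: 0.0
```

```bash
python3 - <<'E'
from h import *
a,g,m=edge()
g=cv2.resize(g[190:310,220:345],(125,60),interpolation=cv2.INTER_AREA)
for r in g: print(''.join(" .:-=+*#%@"[int(v)*10//256] for v in r))
E
```

```text
[-83.5  23.1] [-0.2 -0.7 -0.7] [-0.03 -0.07 -0.  ]
++++++++++++++++++++++++++++++++++++++++++++++++++++++++++++=================================================================
%%%%%%%%%%%%%%%%%%%%%%%%%%%%%%%%%%%%%%%%%%%%%%%%%%%%%%%%%%%%###############################################******************
@@@@@@@@@@@@@@@@@@@@@@@@@@@@@@@@@@@@@@@@@@@@@@@@@@@@@@@@@@@@@@@@@@@@@@@@@@@@@@@@@@@@@@@@@@@@@@@@@@@@@@@@@@@@@@@@@@@@@@@@@@@@@
@@@@@@@@@@@@@@@@@@@@@@@@@@@@@@@@@@@@@@@@@@@@@@@@@@@@@@@@@@@@@@@@@@@@@@@@@@@@@@@@@@@@@@@@@@@@@@@@@@@@@@@@@@@@@@@@@@@@@@@@@@@@@
@@@@@@@@@@@@@@@@@@@@@@@@@@@@@@@@@@@@@@@@@@@@@@@@@@@@@@@@@@@@@@@@@@@@@@@@@@@@@@@@@@@@@@@@@@@@@@@@@@@@@@@@@@@@@@@@@@@@@@@@@@@@@
@@@@@@@@@@@@@@@@@@@@@@@@@@@@@@@@@@@@@@@@@@@@@@@@@@@@@@@@@@@@@@@@@@@@@@@@@@@@@@@@@@@@@@@@@@@@@@@@@@@@@@@@@@@@@@@@@@@@@@@@@@@@@
@@@@@@@@@@@@@@@@@@@@@@@@@@@@@@@@@@@@@@@@@@@@@@@@@@@@@@@@@@@@@@@@@@@@@@@@@@@@@@@@@@@@@@@@@@@@@@@@@@@@@@@@@@@@@@@@@@@@@@@@@@@@@
@@@@@@@@@@@@@@@@@@@@@@@@@@@@@@@@@@@@@@@@@@@@@@@@@@@@@@@@@@@@@@@@@@@@@@@@@@@@@@@@@@@@@@@@@@@@@@@@@@@@@@@@@@@@@@@@@@@@@@@@@@@@@
%%%%%%%%%%%%%%%%%%%%%%%%%%%%%%%%%%%@%%%%%
[... 5810 characters left out ...]
.....--....::.........................................................
............................................................--.....:.........................................................
......................................................:.....--.....:.........................................................
.....................................................::::...:-...::::........................................................
.....................................................::::...::...-::-........................................................
.....................................................-::::..--..:----........................................................
```

Request:
{"method": "play_rows", "body": {
  "deltas": [
    [[0,0,-0.01],[0,0,0],0],
    [[0,0,-0.02],[0,0,0],0],
    [[0,0,-0.03],[0,0,0],0],
    [[0,0,-0.03],[0,0,0],0]
  ]
}}

```text
time: 23.8
tcp_pos: [529.0, 273.0, 12.5]
ee_rot: [[0.033, 0.999, -0.0], [0.999, -0.033, -0.0], [-0.0, -0.0, -1.0]]
wrist_force: [-0.1, 0.5, 0.5]
gripper_width: 0.6
grasp_force: 0.0
```

Request:
{"method": "play_rows", "body": {
  "deltas": [
    [[0,0,-0.01],[0,0,0],0],
    [[0,0,-0.02],[0,0,0],0],
    [[0,0,-0.03],[0,0,0],0],
    [[0,0,-0.03],[0,0,0],0]
  ]
}}

```text
time: 24.3
tcp_pos: [529.2, 273.0, 10.1]
ee_rot: [[0.033, 0.999, 0.0], [0.999, -0.033, 0.0], [0.0, 0.0, -1.0]]
wrist_force: [-0.7, -0.7, 5.2]
gripper_width: 0.5
grasp_force: 2.4
```

```bash
python3 - <<'E'
from h import *
s=manip.observe();print(s['tcp_pos'],s['joints'],s['wrist_force'])
m=manip.camera_model('wrist');print('cam',-np.array(m['R']).T@np.array(m['t']).ravel())
# stereo: black puck from scene camera
for c in('scene','top','wrist'):
    snap(c,'z_'+c)
    for q in('small_a','handle'):
        for r in manip.mark_of(c,q)[:3]:
            print(c,q,round(r['p'],2),np.round(r['at']),[np.round(at(c,r['at'],z)[:2],1).tolist() for z in((14,) if q[0]=='s' else (32,))])
print('scene proj of puck base',proj('scene',[529,274,14]),'tcp',proj('scene',s['tcp_pos']))
E
```

```text
[529.1825781  273.03614672  10.08888872] [3.60340735e-01 5.78270314e-01 1.69778878e+00 4.82181588e-05
 8.65469938e-01 3.93090538e-01] [-0.72157327 -0.73342688  5.18790892]
cam [531.63562937 347.55589605 191.70552422]
scene small_a 0.43 [253. 289.] [[533.7, 222.4]]
scene small_a 0.4 [248. 304.] [[517.5, 272.0]]
scene handle 0.6 [299. 303.] [[418.7, 251.0]]
scene handle 0.58 [246. 304.] [[508.8, 293.5]]
scene handle 0.34 [294. 236.] [[534.5, 24.1]]
top small_a 0.52 [290. 232.] [[489.7, -21.6]]
top small_a 0.48 [214. 220.] [[524.7, 215.8]]
top handle 0.79 [202. 254.] [[416.5, 244.6]]
wrist small_a 0.57 [278. 244.] [[528.1, 276.3]]
wrist handle 0.64 [538. 189.] [[645.8, 305.7]]
wrist handle 0.58 [ 63. 304.] [[422.4, 255.7]]
scene proj of puck base [242.21834699 303.39119933] tcp [242.49405824 304.7271273 ]
```

Request:
{"method": "play_rows", "body": {
  "deltas": [
    [[-0.01,0.02,0.15],[0,0,0],46],
    [[-0.01,0.02,0.15],[0,0,0],46],
    [[-0.01,0.02,0.15],[0,0,0],46],
    [[-0.01,0.02,0.15],[0,0,0],46],
    [[-0.01,0.02,0.0],[0,0,0],46],
    [[-0.01,0.02,-0.07],[0,0,0],46],
    [[-0.01,0.02,-0.11],[0,0,0],46],
    [[-0.01,0.02,-0.11],[0,0,0],46]
  ]
}}

```text
time: 25.75
tcp_pos: [527.7, 274.9, -2.0]
ee_rot: [[0.033, 0.999, -0.001], [0.999, -0.033, -0.0], [-0.0, -0.001, -1.0]]
wrist_force: [0.5, -0.4, 0.2]
gripper_width: 46.1
grasp_force: 0.0
```

Request:
{"method": "play_rows", "body": {
  "deltas": [
    [[0,0,0],[0,0,0],18],
    [[0,0,0],[0,0,0],18],
    [[0,0,0],[0,0,0],18],
    [[0,0,0],[0,0,0],18],
    [[0,0,0],[0,0,0],18]
  ]
}}

```text
time: 26.38
tcp_pos: [528.4, 275.1, -1.1]
ee_rot: [[0.033, 0.999, 0.0], [0.999, -0.033, 0.0], [0.0, 0.0, -1.0]]
wrist_force: [-0.3, 0.1, 3.3]
gripper_width: 24.0
grasp_force: 30.0
```

Request:
{"method": "play_rows", "body": {
  "deltas": [
    [[0,0,0.2],[0,0,0],18],
    [[0,0,0.7],[0,0,0],18],
    [[-0.1,-0.4,0.8],[0,0,0],18],
    [[-0.25,-1,0.8],[0,0,0],18],
    [[-0.25,-1,0.8],[0,0,0],18]
  ]
}}

```text
time: 27.0
tcp_pos: [501.0, 171.9, 78.5]
ee_rot: [[0.036, 0.999, -0.003], [0.999, -0.036, -0.001], [-0.001, -0.003, -1.0]]
wrist_force: [0.2, 1.1, -0.5]
gripper_width: 23.9
grasp_force: 30.0
```

Request:
{"method": "play_rows", "body": {
  "deltas": [
    [[-0.12,-0.5,0],[0,0,0],18],
    [[-0.25,-1,0],[0,0,0],18],
    [[-0.25,-1,0],[0,0,0],18]
  ]
}}

```text
time: 27.38
tcp_pos: [477.3, 73.3, 78.4]
ee_rot: [[0.036, 0.999, -0.001], [0.999, -0.036, -0.0], [-0.0, -0.001, -1.0]]
wrist_force: [0.5, 0.1, -0.5]
gripper_width: 24.0
grasp_force: 30.0
```

Request:
{"method": "play_rows", "body": {
  "deltas": [
    [[-0.12,-0.5,0],[0,0,0],18],
    [[-0.25,-1,0],[0,0,0],18],
    [[-0.25,-1,0],[0,0,0],18]
  ]
}}

```text
time: 27.75
tcp_pos: [453.6, -26.3, 78.6]
ee_rot: [[0.036, 0.999, 0.0], [0.999, -0.036, -0.0], [-0.0, 0.0, -1.0]]
wrist_force: [-0.1, -0.2, 0.6]
gripper_width: 24.2
grasp_force: 30.0
```

Request:
{"method": "play_rows", "body": {
  "deltas": [
    [[-0.12,-0.5,0],[0,0,0],18],
    [[-0.25,-1,0],[0,0,0],18],
    [[-0.25,-1,0],[0,0,0],18]
  ]
}}

```text
time: 28.12
tcp_pos: [429.5, -126.3, 78.8]
ee_rot: [[0.036, 0.999, 0.001], [0.999, -0.036, -0.0], [-0.0, 0.001, -1.0]]
wrist_force: [0.1, -0.8, 0.3]
gripper_width: 24.0
grasp_force: 30.0
```

Request:
{"method": "play_rows", "body": {
  "deltas": [
    [[-0.12,-0.4,0],[0,0,0],18],
    [[-0.23,-0.7,0],[0,0,0],18],
    [[-0.23,-0.7,0],[0,0,0],18],
    [[-0.23,-0.7,0],[0,0,0],18]
  ]
}}

```text
time: 28.62
tcp_pos: [405.9, -193.2, 78.5]
ee_rot: [[0.032, 0.999, -0.0], [0.999, -0.032, 0.001], [0.001, -0.0, -1.0]]
wrist_force: [0.4, 0.2, -0.0]
gripper_width: 24.1
grasp_force: 30.0
```

```bash
python3 - <<'E'
from h import *
a,g,m=edge()
for q in ('tray','tweezers','specimen_a'):
    for r in manip.mark_of('wrist',q)[:3]: print(q,round(r['p'],2),np.round(r['at']),np.round(at('wrist',r['at'],0,m),1))
r=manip.cut_out('wrist','tray')[0];c=max(cv2.findContours(r['region'].astype(np.uint8),0,2)[0],key=cv2.contourArea)
b=cv2.boxPoints(cv2.minAreaRect(c));print(r['extent'],[np.round(at('wrist',p,14,m)[:2]).tolist() for p in b])
snap('top')
r=manip.cut_out('top','tray')[0];print(r['p'],r['extent'],at('top',r['extent'][:2],10),at('top',r['extent'][2:],10))
E
```

```text
[-191.5 -446.8] [ 0.4  0.2 -0. ] [-0.06 -0.1   0.  ]
tray 0.98 [281. 230.] [ 405.9 -211.9    0. ]
tweezers 0.57 [301. 377.] [ 418.4 -344.8    0. ]
[213.6, 133.3, 361.8, 319.7] [[354.0, -247.0], [366.0, -136.0], [460.0, -142.0], [460.0, -254.0]]
0.73 [327.5, 243.6, 344.4, 275.5] [ 457.85425669 -138.67581901   10.        ] [ 361.00595359 -191.6463045    10.        ]
```

Request:
{"method": "play_rows", "body": {
  "deltas": [
    [[0,0.12,-0.3],[0,0,0],18],
    [[0,0.12,-0.6],[0,0,0],18],
    [[0,0.12,-0.8],[0,0,0],18],
    [[0,0.12,-0.87],[0,0,0],18],
    [[0,0.12,-0.885],[0,0,0],18],
    [[0,0.12,-0.885],[0,0,0],18]
  ]
}}

```text
time: 29.72
tcp_pos: [405.6, -183.3, -9.4]
ee_rot: [[0.033, 0.999, 0.001], [0.999, -0.033, -0.001], [-0.0, 0.001, -1.0]]
wrist_force: [-0.8, -0.1, -0.6]
gripper_width: 24.2
grasp_force: 30.0
```

Request:
{"method": "play_rows", "body": {
  "deltas": [
    [[0,0,-0.01],[0,0,0],18],
    [[0,0,-0.02],[0,0,0],18],
    [[0,0,-0.02],[0,0,0],18],
    [[0,0,-0.02],[0,0,0],36],
    [[0,0,-0.02],[0,0,0],36],
    [[0,0,0.3],[0,0,0],40],
    [[0,0,0.8],[0,0,0],46],
    [[0.2,0.5,0.9],[0,0,0],46],
    [[0.3,1,0.9],[0,0,0],46]
  ]
}}

```text
time: 30.85
tcp_pos: [437.4, -82.9, 81.6]
ee_rot: [[0.035, 0.999, 0.004], [0.999, -0.035, -0.001], [-0.001, 0.004, -1.0]]
wrist_force: [-0.2, -0.2, 0.2]
gripper_width: 46.0
grasp_force: 0.0
```

Request:
{"method": "play_rows", "body": {
  "deltas": [
    [[0.15,0.5,0],[0,0,0],46],
    [[0.3,1,0],[0,0,0],46],
    [[0.3,1,0],[0,0,0],46]
  ]
}}

```text
time: 31.22
tcp_pos: [465.8, 19.9, 80.1]
ee_rot: [[0.028, 1.0, 0.001], [1.0, -0.028, 0.001], [0.001, 0.0, -1.0]]
wrist_force: [-0.0, -0.7, 0.6]
gripper_width: 46.1
grasp_force: 0.0
```

Request:
{"method": "play_rows", "body": {
  "deltas": [
    [[0.15,0.5,0],[0,0,0],46],
    [[0.3,1,0],[0,0,0],46],
    [[0.3,1,0],[0,0,0],46]
  ]
}}

```text
time: 31.6
tcp_pos: [496.1, 118.6, 80.1]
ee_rot: [[0.03, 1.0, 0.001], [1.0, -0.03, 0.0], [0.0, 0.001, -1.0]]
wrist_force: [-0.6, -0.3, -0.5]
gripper_width: 46.1
grasp_force: 0.0
```

Request:
{"method": "play_rows", "body": {
  "deltas": [
    [[0.15,0.5,0],[0,0,0],46],
    [[0.31,1,0],[0,0,0],46],
    [[0.31,1,0],[0,0,0],46],
    [[0.31,1,0],[0,0,0],46]
  ]
}}

```text
time: 32.1
tcp_pos: [525.2, 215.0, 79.6]
ee_rot: [[0.033, 0.999, -0.002], [0.999, -0.033, -0.001], [-0.001, -0.002, -1.0]]
wrist_force: [-0.0, -0.5, -0.2]
gripper_width: 45.9
grasp_force: 0.0
```

```bash
python3 - <<'E'
from h import *
a,g,m=edge();print(manip.observe()['tcp_pos'])
for q in ('small_b',):
    for r in manip.mark_of('wrist',q)[:3]: print(q,round(r['p'],2),np.round(r['at']),np.round(at('wrist',r['at'],14,m),1))
    for r in manip.cut_out('wrist',q)[:2]: print(np.round(r['extent']))
snap('top')
for r in manip.mark_of('top','small_a')[:5]: print(round(r['p'],2),np.round(at('top',r['at'],4),1))
E
```

```text
[-85.5 -35. ] [-0.  -0.5 -0.2] [-0.02 -0.05  0.02]
[525.06100445 214.80630217  79.68990524]
small_b 0.63 [282. 199.] [527.  223.5  14. ]
[265. 185. 303. 223.]
[ 87.  76. 450. 253.]
0.39 [ 409.  -189.5    4. ]
```

Request:
{"method": "play_rows", "body": {
  "deltas": [
    [[0.02,0.08,-0.2],[0,0,0],46],
    [[0.02,0.08,-0.6],[0,0,0],46],
    [[0.02,0.08,-0.8],[0,0,0],46],
    [[0.02,0.08,-0.815],[0,0,0],46],
    [[0.02,0.08,-0.815],[0,0,0],18],
    [[0.02,0.08,-0.815],[0,0,0],18],
    [[0.02,0.08,-0.815],[0,0,0],18],
    [[0.02,0.08,-0.815],[0,0,0],18],
    [[0.02,0.08,-0.815],[0,0,0],18]
  ]
}}

```text
time: 33.48
tcp_pos: [528.9, 225.2, -0.3]
ee_rot: [[0.033, 0.999, 0.002], [0.999, -0.033, 0.0], [0.0, 0.002, -1.0]]
wrist_force: [-0.2, -0.8, 6.4]
gripper_width: 24.1
grasp_force: 30.0
```

Request:
{"method": "play_rows", "body": {
  "deltas": [
    [[0,0,0.2],[0,0,0],18],
    [[0,0,0.7],[0,0,0],18],
    [[-0.1,-0.4,0.8],[0,0,0],18],
    [[-0.25,-1,0.8],[0,0,0],18],
    [[-0.25,-1,0.8],[0,0,0],18]
  ]
}}

```text
time: 34.1
tcp_pos: [501.4, 122.1, 78.8]
ee_rot: [[0.036, 0.999, -0.002], [0.999, -0.036, -0.001], [-0.001, -0.002, -1.0]]
wrist_force: [-0.1, 0.6, -0.1]
gripper_width: 23.9
grasp_force: 30.0
```

Request:
{"method": "play_rows", "body": {
  "deltas": [
    [[-0.12,-0.5,0],[0,0,0],18],
    [[-0.25,-1,0],[0,0,0],18],
    [[-0.25,-1,0],[0,0,0],18]
  ]
}}

```text
time: 34.48
tcp_pos: [477.6, 23.3, 78.6]
ee_rot: [[0.036, 0.999, -0.001], [0.999, -0.036, -0.0], [-0.0, -0.001, -1.0]]
wrist_force: [-0.3, 0.5, 0.0]
gripper_width: 24.3
grasp_force: 30.0
```

Request:
{"method": "play_rows", "body": {
  "deltas": [
    [[-0.12,-0.5,0],[0,0,0],18],
    [[-0.25,-1,0],[0,0,0],18],
    [[-0.25,-1,0],[0,0,0],18]
  ]
}}

```text
time: 34.85
tcp_pos: [453.8, -76.4, 78.7]
ee_rot: [[0.036, 0.999, 0.001], [0.999, -0.036, -0.0], [-0.0, 0.001, -1.0]]
wrist_force: [0.8, 0.1, -1.2]
gripper_width: 24.2
grasp_force: 30.0
```

Request:
{"method": "play_rows", "body": {
  "deltas": [
    [[-0.12,-0.5,0],[0,0,0],18],
    [[-0.25,-1,0],[0,0,0],18],
    [[-0.25,-1,0],[0,0,0],18]
  ]
}}

```text
time: 35.22
tcp_pos: [429.5, -176.4, 78.8]
ee_rot: [[0.036, 0.999, 0.001], [0.999, -0.036, -0.001], [-0.001, 0.001, -1.0]]
wrist_force: [-0.3, 0.3, 0.4]
gripper_width: 24.0
grasp_force: 30.0
```

Request:
{"method": "play_rows", "body": {
  "deltas": [
    [[-0.12,-0.4,0],[0,0,0],18],
    [[-0.23,-0.64,0],[0,0,0],18],
    [[-0.23,-0.64,-0.3],[0,0,0],18],
    [[-0.23,-0.64,-0.7],[0,0,0],18],
    [[-0.23,-0.64,-0.85],[0,0,0],18],
    [[-0.23,-0.64,-0.89],[0,0,0],18],
    [[-0.23,-0.64,-0.91],[0,0,0],18],
    [[-0.23,-0.64,-0.91],[0,0,0],18]
  ]
}}

```text
time: 36.22
tcp_pos: [405.5, -236.3, -11.3]
ee_rot: [[0.032, 0.999, -0.001], [0.999, -0.032, 0.002], [0.002, -0.001, -1.0]]
wrist_force: [-3.8, 3.8, 13.5]
gripper_width: 24.4
grasp_force: 30.0
```

Request:
{"method": "play_rows", "body": {
  "deltas": [
    [[0,0,0],[0,0,0],36],
    [[0,0,0],[0,0,0],36],
    [[0,0,0.3],[0,0,0],40],
    [[0,0,0.8],[0,0,0],50],
    [[0.2,0.4,1],[0,0,0],50],
    [[0.47,0.9,1],[0,0,0],50]
  ]
}}

```text
time: 36.98
tcp_pos: [454.6, -149.2, 89.8]
ee_rot: [[0.035, 0.999, 0.005], [0.999, -0.035, -0.002], [-0.002, 0.005, -1.0]]
wrist_force: [1.5, 0.1, 0.0]
gripper_width: 49.7
grasp_force: 0.0
```

Request:
{"method": "play_rows", "body": {
  "deltas": [
    [[0.2,0.4,0.2],[0,0,0],50],
    [[0.5,0.8,0.5],[0,0,0],50],
    [[0.5,0.8,0.5],[0,0,0],50],
    [[0.5,0.8,0.5],[0,0,0],50]
  ]
}}

```text
time: 37.48
tcp_pos: [501.6, -68.7, 137.3]
ee_rot: [[0.032, 1.0, -0.001], [1.0, -0.032, -0.0], [-0.0, -0.001, -1.0]]
wrist_force: [-0.3, 0.8, -0.6]
gripper_width: 49.9
grasp_force: 0.0
```

```bash
cat >> h.py <<'E'
def discs(name='specimen_a',n=4,z=0,h=22):
    "base marks and, as a check, centres of the outlines taken at mid height"
    m=manip.camera_model('wrist')
    for r in manip.mark_of('wrist',name)[:n]: print('mark',round(r['p'],2),np.round(r['at']),np.round(at('wrist',r['at'],z,m)[:2],1))
    for r in manip.cut_out('wrist',name)[:n]:
        k=r['region']; e=r['extent']; c=[(e[0]+e[2])/2,(e[1]+e[3])/2]
        print('cut',round(r['p'],2),np.round(e),np.round(at('wrist',c,z+h/2,m)[:2],1),'rgb',np.round(IM[k].mean(0)))
def look(*a,**k):
    global IM
    s=manip.observe();IM=snap('wrist','last');print(round(s['time'],1),np.round(s['tcp_pos'],1));discs(*a,**k)
E
python3 - <<'E'
from h import *
look()
snap('top')
for r in manip.mark_of('top','small_a')[:5]: print('small',round(r['p'],2),np.round(at('top',r['at'],4),1))
E
```

```text
37.5 [501.6 -68.7 137.3]
mark 0.94 [261. 134.] [485.7 -21.2]
mark 0.9 [341.  40.] [553.6  50.7]
mark 0.7 [336. 129.] [550.3 -19.1]
cut 0.97 [320. 112. 360. 150.] [551.6 -20.1] rgb [216. 122. 103.]
cut 0.94 [243. 116. 278. 153.] [486.3 -20.5] rgb [118. 110. 105.]
cut 0.64 [320.  15. 364.  64.] [552.8  49.5] rgb [103.  95.  90.]
small 0.5 [ 399.8 -243.     4. ]
small 0.45 [ 400.  -189.5    4. ]
```

Request:
{"method": "play_rows", "body": {
  "deltas": [
    [[-0.155,0.48,-0.3],[0,0,0],54],
    [[-0.155,0.48,-0.7],[0,0,0],54],
    [[-0.155,0.48,-1],[0,0,0],54],
    [[-0.155,0.48,-1],[0,0,0],54]
  ]
}}

```text
time: 38.22
tcp_pos: [484.1, -21.0, 35.7]
ee_rot: [[0.034, 0.999, -0.006], [0.999, -0.034, 0.001], [0.001, -0.006, -1.0]]
wrist_force: [-0.0, 0.1, 0.8]
gripper_width: 54.1
grasp_force: 0.0
```

Request:
{"method": "play_rows", "body": {
  "deltas": [
    [[0,0,-0.25],[0,0,0],54],
    [[0,0,-0.45],[0,0,0],54],
    [[0,0,-0.45],[0,0,0],54],
    [[0,0,-0.45],[0,0,0],22],
    [[0,0,-0.45],[0,0,0],22],
    [[0,0,-0.45],[0,0,0],22],
    [[0,0,-0.45],[0,0,0],22],
    [[0,0,-0.45],[0,0,0],22]
  ]
}}

```text
time: 39.22
tcp_pos: [487.3, -21.1, -6.6]
ee_rot: [[0.033, 0.999, 0.001], [0.999, -0.033, -0.0], [-0.0, 0.001, -1.0]]
wrist_force: [-0.8, -0.8, 7.3]
gripper_width: 28.9
grasp_force: 30.0
```

Request:
{"method": "play_rows", "body": {
  "deltas": [
    [[0,0,0.3],[0,0,0],22],
    [[0,0,0.8],[0,0,0],22],
    [[0.17,0.5,0.9],[0,0,0],22],
    [[0.35,1,0.9],[0,0,0],22],
    [[0.35,1,0.9],[0,0,0],22]
  ]
}}

```text
time: 39.85
tcp_pos: [523.1, 81.8, 83.3]
ee_rot: [[0.029, 1.0, 0.002], [1.0, -0.029, 0.001], [0.001, 0.002, -1.0]]
wrist_force: [-0.4, 0.0, -0.9]
gripper_width: 29.2
grasp_force: 30.0
```

Request:
{"method": "play_rows", "body": {
  "deltas": [
    [[0.17,0.5,0],[0,0,0],22],
    [[0.35,1,0],[0,0,0],22],
    [[0.35,1,0],[0,0,0],22]
  ]
}}

```text
time: 40.22
tcp_pos: [557.6, 180.9, 82.5]
ee_rot: [[0.03, 1.0, 0.001], [1.0, -0.03, 0.0], [0.0, 0.001, -1.0]]
wrist_force: [0.3, -0.5, -0.9]
gripper_width: 29.0
grasp_force: 30.0
```

Request:
{"method": "play_rows", "body": {
  "deltas": [
    [[0.17,0.5,0],[0,0,0],22],
    [[0.32,0.92,0],[0,0,0],22],
    [[0.32,0.92,0],[0,0,0],22],
    [[0.32,0.92,0],[0,0,0],22],
    [[0.32,0.92,0],[0,0,0],22]
  ]
}}

```text
time: 40.85
tcp_pos: [587.7, 269.0, 82.4]
ee_rot: [[0.034, 0.999, -0.002], [0.999, -0.034, -0.001], [-0.001, -0.002, -1.0]]
wrist_force: [0.2, -0.5, 0.1]
gripper_width: 28.7
grasp_force: 30.0
```

```bash
python3 - <<'E'
from h import *
a,g,m=edge();s=manip.observe();print(s['tcp_pos'],s['gripper_width'])
for q in('plate','handle'):
    for r in manip.mark_of('wrist',q)[:1]: print(q,round(r['p'],2),np.round(r['at']),np.round(at('wrist',r['at'],8 if q=='plate' else 32,m)[:2],1))
print({k:np.round(proj('wrist',v+[14],m)).tolist() for k,v in dict(FL=[589.7,271.],FR=[587.2,220.7],NL=[527.8,274.1],NR=[525.3,223.8]).items()})
b=cv2.medianBlur(g,3)[:300]
c=cv2.HoughCircles(b,cv2.HOUGH_GRADIENT,1,25,param1=80,param2=14,minRadius=18,maxRadius=40)
if c is not None:
    for q in c[0][:10]: print(np.round(q),np.round(at('wrist',q[:2],14,m)[:2],1))
g2=cv2.resize(g[60:300,130:430],(120,60),interpolation=cv2.INTER_AREA)
for r in g2: print(''.join(" .:-=+*#%@"[int(v)*10//256] for v in r))
E
```

```text
[-24.8  21. ] [ 0.2 -0.5  0.1] [-0.02 -0.05  0.01]
[588.00045404 269.22273971  82.53344524] 29.00979526236784
plate 0.9 [ 57. 236.] [421.4 252.6]
handle 0.84 [ 38. 247.] [422.5 254.1]
{'FL': [283.0, 207.0], 'FR': [282.0, 272.0], 'NL': [195.0, 206.0], 'NR': [199.0, 271.0]}
[194. 206.  18.] [527.1 273.5]
[278. 260.  38.] [585.2 230.6]
[230. 200.  38.] [552.3 277.8]
[318. 194.  39.] [615.1 280. ]
[282. 206.  18.] [588.8 271.4]
[156. 210.  25.] [499.8 271.5]
[176. 262.  34.] [508.8 231.7]
[204. 256.  20.] [530.  235.8]
[290. 172.  29.] [595.9 295.6]
[152. 182.  26.] [499.  292.7]
........................................................................................................................
........................................................................................................................
........................................................................................................................
........................................................................................................................
.................................
[... 6042 characters left out ...]
++=++++=::::::::::......:::::::::=+++++=:::::::......:::::::::-+++++++++++++++-----------------
==++--++++++++++++++++==+++=+++=:::::::::::.....+::::::::::+++++-:::::.--.....::::::::..-+++++++++++++=-----------------
....................................::::::......%#-:::::::::+==-::::::=%*......::::.....................................
........................................::.....:%%%*-:::::::::::::::=#%%%:.....:::......................................
...............................................-*****+-:::::::::::=*#####-..............................................
...............................................--=-----------------------:..............................................
```

Request:
{"method": "play_rows", "body": {
  "deltas": [
    [[0.008,0.02,-0.3],[0,0,0],22],
    [[0.008,0.02,-0.6],[0,0,0],22],
    [[0.008,0.02,-0.72],[0,0,0],22],
    [[0.008,0.02,-0.75],[0,0,0],22],
    [[0.008,0.02,-0.755],[0,0,0],22],
    [[0.008,0.02,-0.755],[0,0,0],22]
  ]
}}

```text
time: 41.75
tcp_pos: [590.4, 273.3, 8.1]
ee_rot: [[0.033, 0.999, 0.002], [0.999, -0.033, 0.001], [0.001, 0.002, -1.0]]
wrist_force: [-0.4, -0.3, 0.6]
gripper_width: 29.3
grasp_force: 30.0
```

Request:
{"method": "play_rows", "body": {
  "deltas": [
    [[-0.015,-0.02,0],[0,0,0],22],
    [[-0.015,-0.02,-0.015],[0,0,0],22],
    [[-0.015,-0.02,-0.015],[0,0,0],22]
  ]
}}

```text
time: 42.12
tcp_pos: [588.3, 271.0, 7.4]
ee_rot: [[0.033, 0.999, 0.001], [0.999, -0.033, 0.0], [0.0, 0.001, -1.0]]
wrist_force: [-2.8, -2.7, 11.1]
gripper_width: 29.2
grasp_force: 30.0
```

Request:
{"method": "play_rows", "body": {
  "deltas": [
    [[0,0,0],[0,0,0],46],
    [[0,0,0],[0,0,0],46],
    [[0,0,0.3],[0,0,0],46],
    [[-0.05,-0.05,0.9],[0,0,0],54],
    [[-0.1,-0.2,0.9],[0,0,0],54],
    [[-0.1,-0.2,0.9],[0,0,0],54]
  ]
}}

```text
time: 42.88
tcp_pos: [577.2, 250.0, 95.4]
ee_rot: [[0.034, 0.999, -0.001], [0.999, -0.034, -0.0], [-0.0, -0.001, -1.0]]
wrist_force: [0.1, -0.5, -1.2]
gripper_width: 53.8
grasp_force: 0.0
```

```bash
python3 - <<'E'
from h import *
look(z=14,h=24)
print({k:np.round(at('wrist',proj('wrist',v+[14]),14)[:2]).tolist() for k,v in dict(FL=[588.9,271.3]).items()})
E
```

```text
42.9 [577.2 250.   95.4]
mark 0.73 [264. 408.] [555.9  65.7]
mark 0.64 [293. 174.] [586.9 273.9]
cut 0.96 [273. 155. 320. 203.] [589.  272.2] rgb [110. 107. 102.]
cut 0.74 [249. 397. 276. 408.] [556.6  82.9] rgb [52. 49. 46.]
cut 0.4 [ 32.  31. 559. 323.] [588.5 273.8] rgb [144. 144. 145.]
{'FL': [589.0, 271.0]}
```

Request:
{"method": "play_rows", "body": {
  "deltas": [
    [[-0.05,-0.5,0],[0,0,0],54],
    [[-0.1,-1,0],[0,0,0],54],
    [[-0.1,-1,0],[0,0,0],54]
  ]
}}

```text
time: 43.4
tcp_pos: [566.7, 148.4, 94.2]
ee_rot: [[0.036, 0.999, -0.003], [0.999, -0.036, -0.001], [-0.001, -0.003, -1.0]]
wrist_force: [0.5, 0.4, -0.0]
gripper_width: 53.9
grasp_force: 0.0
```

Request:
{"method": "play_rows", "body": {
  "deltas": [
    [[-0.05,-0.5,0],[0,0,0],54],
    [[-0.15,-1,0],[0,0,0],54],
    [[-0.15,-1,0],[0,0,0],54]
  ]
}}

```text
time: 43.78
tcp_pos: [552.2, 49.5, 94.7]
ee_rot: [[0.036, 0.999, -0.002], [0.999, -0.036, -0.0], [-0.0, -0.002, -1.0]]
wrist_force: [-0.4, 0.1, -0.2]
gripper_width: 54.2
grasp_force: 0.0
```

Request:
{"method": "play_rows", "body": {
  "deltas": [
    [[0,-0.4,0],[0,0,0],54],
    [[0,-0.75,0],[0,0,0],54],
    [[0,-0.75,0],[0,0,0],54],
    [[0,-0.75,0],[0,0,0],54]
  ]
}}

```text
time: 44.28
tcp_pos: [553.1, -22.4, 95.2]
ee_rot: [[0.032, 0.999, -0.001], [0.999, -0.032, 0.001], [0.001, -0.001, -1.0]]
wrist_force: [0.4, 0.8, -0.4]
gripper_width: 53.9
grasp_force: 0.0
```

```bash
python3 - <<'E'
from h import *
look()
E
```

```text
44.3 [553.1 -22.4  95.2]
mark 0.97 [276. 196.] [550.3 -19.1]
mark 0.68 [274. 105.] [550.9  49.4]
cut 0.88 [254.  80. 300. 131.] [553.2  49.1] rgb [121. 112. 106.]
cut 0.61 [258. 178. 301. 217.] [552.5 -17.4] rgb [180. 102.  86.]
```

Request:
{"method": "play_rows", "body": {
  "deltas": [
    [[-0.02,0.035,-0.3],[0,0,0],54],
    [[-0.02,0.035,-0.7],[0,0,0],54],
    [[-0.02,0.035,-0.95],[0,0,0],54],
    [[-0.02,0.035,-1],[0,0,0],54],
    [[-0.02,0.035,-1],[0,0,0],54]
  ]
}}

```text
time: 45.05
tcp_pos: [551.2, -20.0, -4.1]
ee_rot: [[0.032, 0.999, -0.0], [0.999, -0.032, 0.0], [0.0, -0.0, -1.0]]
wrist_force: [-0.2, -0.7, -0.1]
gripper_width: 54.0
grasp_force: 0.0
```

Request:
{"method": "play_rows", "body": {
  "deltas": [
    [[0,0,-0.04],[0,0,0],54],
    [[0,0,-0.04],[0,0,0],22],
    [[0,0,-0.04],[0,0,0],22],
    [[0,0,-0.04],[0,0,0],22],
    [[0,0,-0.04],[0,0,0],22],
    [[0,0,-0.04],[0,0,0],22]
  ]
}}

```text
time: 45.8
tcp_pos: [551.3, -20.5, -8.0]
ee_rot: [[0.033, 0.999, 0.001], [0.999, -0.033, -0.0], [-0.0, 0.001, -1.0]]
wrist_force: [0.2, 0.4, 4.5]
gripper_width: 29.1
grasp_force: 30.0
```

Request:
{"method": "play_rows", "body": {
  "deltas": [
    [[0,0,0.3],[0,0,0],22],
    [[0,0,0.8],[0,0,0],22],
    [[0.1,0.5,0.9],[0,0,0],22],
    [[0.15,1,0.9],[0,0,0],22],
    [[0.15,1,0.9],[0,0,0],22]
  ]
}}

```text
time: 46.42
tcp_pos: [566.0, 82.4, 81.7]
ee_rot: [[0.029, 1.0, 0.0], [1.0, -0.029, 0.001], [0.001, 0.0, -1.0]]
wrist_force: [-0.6, -0.5, -0.8]
gripper_width: 28.9
grasp_force: 30.0
```

Request:
{"method": "play_rows", "body": {
  "deltas": [
    [[0.1,0.5,0],[0,0,0],22],
    [[0.15,1,0],[0,0,0],22],
    [[0.15,1,0],[0,0,0],22]
  ]
}}

```text
time: 46.8
tcp_pos: [581.0, 181.4, 81.1]
ee_rot: [[0.03, 1.0, -0.0], [1.0, -0.03, 0.0], [0.0, -0.0, -1.0]]
wrist_force: [0.0, 0.1, -0.9]
gripper_width: 28.8
grasp_force: 30.0
```

Request:
{"method": "play_rows", "body": {
  "deltas": [
    [[0.06,0.41,0],[0,0,0],22],
    [[0.06,0.41,0],[0,0,0],22],
    [[0.06,0.41,-0.3],[0,0,0],22],
    [[0.06,0.41,-0.6],[0,0,0],22],
    [[0.06,0.41,-0.68],[0,0,0],22],
    [[0.06,0.41,-0.72],[0,0,0],22],
    [[0.06,0.41,-0.72],[0,0,0],22],
    [[0.06,0.41,-0.72],[0,0,0],22]
  ]
}}

```text
time: 47.8
tcp_pos: [587.7, 220.6, 10.6]
ee_rot: [[0.033, 0.999, 0.002], [0.999, -0.033, 0.0], [0.0, 0.002, -1.0]]
wrist_force: [-0.5, 0.1, -1.3]
gripper_width: 28.8
grasp_force: 30.0
```

Request:
{"method": "play_rows", "body": {
  "deltas": [
    [[0,0,-0.03],[0,0,0],22],
    [[0,0,-0.05],[0,0,0],22],
    [[0,0,-0.05],[0,0,0],22],
    [[0,0,-0.05],[0,0,0],46],
    [[0,0,-0.05],[0,0,0],46],
    [[0,0,0.3],[0,0,0],46],
    [[-0.05,-0.05,0.85],[0,0,0],54],
    [[-0.1,-0.3,0.85],[0,0,0],54],
    [[-0.1,-0.3,0.85],[0,0,0],54]
  ]
}}

```text
time: 48.92
tcp_pos: [576.7, 189.6, 95.0]
ee_rot: [[0.034, 0.999, 0.0], [0.999, -0.034, -0.0], [-0.0, 0.0, -1.0]]
wrist_force: [0.1, -0.2, 0.1]
gripper_width: 53.8
grasp_force: 0.0
```

```bash
python3 - <<'E'
from h import *
look(z=14,h=22)
E
```

```text
48.9 [576.7 189.6  95. ]
mark 0.89 [261. 353.] [555.9  62.4]
mark 0.78 [294.  88.] [588.9 273. ]
mark 0.66 [290. 162.] [584.9 222.5]
cut 0.9 [240. 359. 277. 390.] [553.8  50. ] rgb [84. 77. 72.]
cut 0.66 [273.  59. 317. 113.] [589.4 273.7] rgb [116. 114. 108.]
```

Request:
{"method": "play_rows", "body": {
  "deltas": [
    [[-0.1,-0.5,0],[0,0,0],54],
    [[-0.2,-1,0],[0,0,0],54],
    [[-0.2,-1,0],[0,0,0],54]
  ]
}}

```text
time: 49.45
tcp_pos: [555.8, 88.5, 93.7]
ee_rot: [[0.036, 0.999, -0.002], [0.999, -0.036, -0.001], [-0.001, -0.002, -1.0]]
wrist_force: [0.7, 0.4, -0.0]
gripper_width: 53.8
grasp_force: 0.0
```

Request:
{"method": "play_rows", "body": {
  "deltas": [
    [[-0.04,-0.45,0],[0,0,0],54],
    [[-0.04,-0.45,0],[0,0,0],54],
    [[-0.04,-0.45,0],[0,0,0],54]
  ]
}}

```text
time: 49.82
tcp_pos: [553.2, 46.8, 94.3]
ee_rot: [[0.033, 0.999, -0.0], [0.999, -0.033, 0.001], [0.001, -0.0, -1.0]]
wrist_force: [0.1, 0.1, 0.2]
gripper_width: 53.8
grasp_force: 0.0
```

```bash
python3 - <<'E'
from h import *
look()
E
```

```text
49.8 [553.2  46.8  94.3]
mark 0.56 [278. 196.] [551.7  50.8]
cut 0.69 [260. 178. 301. 227.] [553.3  48.1] rgb [130. 122. 116.]
cut 0.31 [ 50.   1. 560.  38.] [573.9 172.7] rgb [224. 222. 223.]
```

Request:
{"method": "play_rows", "body": {
  "deltas": [
    [[-0.005,0.035,-0.3],[0,0,0],54],
    [[-0.005,0.035,-0.7],[0,0,0],54],
    [[-0.005,0.035,-0.95],[0,0,0],54],
    [[-0.005,0.035,-1],[0,0,0],54],
    [[-0.005,0.035,-1],[0,0,0],54]
  ]
}}

```text
time: 50.6
tcp_pos: [552.8, 49.5, -5.1]
ee_rot: [[0.032, 0.999, 0.0], [0.999, -0.032, 0.0], [0.0, 0.0, -1.0]]
wrist_force: [-0.4, -0.1, -0.4]
gripper_width: 54.0
grasp_force: 0.0
```

Request:
{"method": "play_rows", "body": {
  "deltas": [
    [[0,0,-0.02],[0,0,0],54],
    [[0,0,-0.02],[0,0,0],22],
    [[0,0,-0.02],[0,0,0],22],
    [[0,0,-0.02],[0,0,0],22],
    [[0,0,-0.02],[0,0,0],22],
    [[0,0,-0.02],[0,0,0],22]
  ]
}}

```text
time: 51.35
tcp_pos: [552.6, 49.0, -7.1]
ee_rot: [[0.033, 0.999, 0.0], [0.999, -0.033, -0.0], [-0.0, 0.0, -1.0]]
wrist_force: [-0.5, -0.9, 4.6]
gripper_width: 29.2
grasp_force: 30.0
```

Request:
{"method": "play_rows", "body": {
  "deltas": [
    [[0,0,0.3],[0,0,0],22],
    [[0,0,0.8],[0,0,0],22],
    [[-0.1,0.5,0.9],[0,0,0],22],
    [[-0.15,1,0.9],[0,0,0],22],
    [[-0.15,1,0.9],[0,0,0],22]
  ]
}}

```text
time: 51.98
tcp_pos: [536.8, 151.8, 82.7]
ee_rot: [[0.029, 1.0, 0.0], [1.0, -0.029, 0.001], [0.001, -0.0, -1.0]]
wrist_force: [0.1, -0.1, 0.1]
gripper_width: 28.9
grasp_force: 30.0
```

Request:
{"method": "play_rows", "body": {
  "deltas": [
    [[-0.06,0.4,0],[0,0,0],22],
    [[-0.12,0.74,0],[0,0,0],22],
    [[-0.12,0.74,0],[0,0,0],22],
    [[-0.12,0.74,-0.3],[0,0,0],22],
    [[-0.12,0.74,-0.6],[0,0,0],22],
    [[-0.12,0.74,-0.7],[0,0,0],22],
    [[-0.12,0.74,-0.7],[0,0,0],22],
    [[-0.12,0.74,-0.7],[0,0,0],22]
  ]
}}

```text
time: 52.98
tcp_pos: [526.4, 222.8, 13.5]
ee_rot: [[0.033, 0.999, 0.001], [0.999, -0.033, 0.0], [0.0, 0.001, -1.0]]
wrist_force: [-0.1, -0.2, -0.6]
gripper_width: 28.9
grasp_force: 30.0
```

Request:
{"method": "play_rows", "body": {
  "deltas": [
    [[-0.007,0.007,-0.04],[0,0,0],22],
    [[-0.007,0.007,-0.073],[0,0,0],22],
    [[-0.007,0.007,-0.073],[0,0,0],22],
    [[-0.007,0.007,-0.073],[0,0,0],46],
    [[-0.007,0.007,-0.073],[0,0,0],46],
    [[-0.007,0.007,0.3],[0,0,0],46],
    [[0.15,-0.03,1],[0,0,0],60],
    [[0.3,-0.05,1],[0,0,0],60],
    [[0.3,-0.05,1],[0,0,0],60],
    [[0.3,-0.05,1],[0,0,0],60]
  ]
}}

```text
time: 54.22
tcp_pos: [553.6, 217.7, 111.2]
ee_rot: [[0.033, 0.999, -0.003], [0.999, -0.033, -0.001], [-0.001, -0.003, -1.0]]
wrist_force: [-0.8, -0.5, -0.5]
gripper_width: 60.2
grasp_force: 0.0
```

```bash
cat >> h.py <<'E'
def rings(z=14,gap=0):
    "ring/disc centres seen by the wrist"
    m=manip.camera_model('wrist');g=cv2.cvtColor(IM,cv2.COLOR_RGB2GRAY)
    return g,m
E
python3 - <<'E'
import h
from h import *
look(z=14,h=22)
g=cv2.cvtColor(h.IM,cv2.COLOR_RGB2GRAY);m=manip.camera_model('wrist')
for q,z in(('plate',8),('handle',32)):
    for r in manip.mark_of('wrist',q)[:1]: print(q,round(r['p'],2),np.round(at('wrist',r['at'],z,m)[:2],1))
c=cv2.HoughCircles(cv2.medianBlur(g,3)[:300],cv2.HOUGH_GRADIENT,1,25,param1=80,param2=14,minRadius=13,maxRadius=30)
for q in c[0][:8]: print(np.round(q),np.round(at('wrist',q[:2],14,m)[:2],1))
snap('top')
for r in manip.mark_of('top','specimen_a')[:6]: print('top',round(r['p'],2),np.round(r['at']),np.round(at('top',r['at'],14)[:2]))
for r in manip.mark_of('top','small_a')[:6]: print('top small',round(r['p'],2),np.round(at('top',r['at'],4)[:2]))
E
```

```text
54.2 [553.6 217.7 111.2]
mark 0.94 [328. 126.] [590.3 273. ]
mark 0.75 [322. 193.] [585.6 222.1]
mark 0.65 [243. 191.] [524.1 225.7]
cut 0.87 [306. 109. 351. 151.] [589.8 271.2] rgb [119. 116. 110.]
cut 0.64 [302. 176. 348. 214.] [586.9 222.8] rgb [153. 103.  92.]
cut 0.61 [220. 174. 266. 220.] [525.4 223.6] rgb [94. 92. 87.]
plate 0.96 [421.  252.6]
handle 0.82 [422.6 253.3]
[328. 128.  22.] [590.7 272.1]
[326. 196.  19.] [589.9 218.9]
[244. 196.  22.] [524.8 221.1]
[242. 128.  17.] [527.3 274.2]
[206. 212.  18.] [494.6 209.8]
[208. 180.  18.] [498.4 235.6]
top 0.53 [212. 218.] [529. 222.]
top 0.48 [214. 201.] [583. 217.]
top small 0.6 [ 412. -192.]
top small 0.6 [ 398. -238.]
```

Request:
{"method": "play_rows", "body": {
  "deltas": [
    [[-0.2,0.1,0],[0,0,-0.2],66],
    [[-0.4,0.2,0],[0,0,-0.4],66],
    [[-0.6,0.35,0],[0,0,-0.6],66],
    [[-0.8,0.35,0],[0,0,-0.8],66],
    [[-0.8,0.35,0],[0,0,-1],66]
  ]
}}

```text
time: 55.25
tcp_pos: [473.4, 253.1, 112.5]
ee_rot: [[0.733, 0.681, -0.002], [0.681, -0.733, -0.0], [-0.002, -0.001, -1.0]]
wrist_force: [0.6, 0.5, -0.4]
gripper_width: 66.1
grasp_force: 0.0
```

Request:
{"method": "play_rows", "body": {
  "deltas": [
    [[-0.2,0,0],[0,0,-0.2],66],
    [[-0.4,0,0],[0,0,-0.4],66],
    [[-0.51,0,0],[0,0,-0.6],66],
    [[-0.51,0,0],[0,0,-0.8],66],
    [[-0.51,0,0],[0,0,-1],66],
    [[-0.51,0,0],[0,0,-1],66],
    [[-0.51,0,0],[0,0,-1],66]
  ]
}}

```text
time: 56.12
tcp_pos: [424.5, 253.0, 112.6]
ee_rot: [[1.0, -0.03, 0.0], [-0.03, -1.0, 0.0], [0.0, -0.0, -1.0]]
wrist_force: [0.1, -0.3, -0.2]
gripper_width: 66.4
grasp_force: 0.0
```

```bash
python3 - <<'E'
from h import *
a,g,m=edge();s=manip.observe();print(s['tcp_pos'],np.round(s['ee_rot'],3).tolist(),np.round(s['joints'],2))
for q,z in(('plate',8),('handle',32)):
    for r in manip.mark_of('wrist',q)[:1]: print(q,round(r['p'],2),np.round(r['at']),np.round(at('wrist',r['at'],z,m)[:2],1))
r=manip.search_frame('wrist','handle')[0];e=r['extent'];print(e,at('wrist',e[:2],50,m)[:2],at('wrist',[e[2],e[3]],50,m)[:2])
E
```

```text
[-187.4   -0.2] [ 0.1 -0.3 -0.2] [-0.04  0.03 -0.03]
[424.46219471 253.03212579 112.62299767] [[1.0, -0.03, 0.0], [-0.03, -1.0, 0.0], [0.0, -0.0, -1.0]] [0.4  0.32 1.84 0.   0.99 2.  ]
plate 0.65 [282. 202.] [420.8 252.9]
handle 0.97 [282. 205.] [424.5 252.5]
[201.0, 0.0, 371.0, 226.9] [558.44128792 297.08094359] [411.68857454 190.28537176]
```

Request:
{"method": "play_rows", "body": {
  "deltas": [
    [[-0.015,0,-0.3],[0,0,0],62],
    [[-0.015,0,-0.7],[0,0,0],62],
    [[-0.015,0,-0.99],[0,0,0],62],
    [[-0.015,0,-0.99],[0,0,0],62],
    [[-0.015,0,-0.99],[0,0,0],38],
    [[-0.015,0,-0.99],[0,0,0],38],
    [[-0.015,0,-0.99],[0,0,0],38],
    [[-0.015,0,-0.99],[0,0,0],38],
    [[-0.015,0,-0.99],[0,0,0],38]
  ]
}}

```text
time: 57.45
tcp_pos: [424.0, 253.4, 14.8]
ee_rot: [[0.999, -0.033, 0.002], [-0.033, -0.999, 0.001], [0.002, -0.001, -1.0]]
wrist_force: [-0.3, -0.7, 7.1]
gripper_width: 43.6
grasp_force: 30.0
```

Request:
{"method": "play_rows", "body": {
  "deltas": [
    [[0.02,-0.001,0],[0,0,0],38],
    [[0.06,-0.002,0],[0,0,0],38],
    [[0.12,-0.004,0],[0,0,0],38],
    [[0.2,-0.006,0],[0,0,0],38],
    [[0.28,-0.009,0],[0,0,0],38],
    [[0.36,-0.012,0],[0,0,0],38],
    [[0.44,-0.014,0],[0,0,0],38],
    [[0.52,-0.017,0],[0,0,0],38],
    [[0.6,-0.019,0],[0,0,0],38],
    [[0.68,-0.022,0],[0,0,0],38],
    [[0.76,-0.025,0],[0,0,0],38],
    [[0.84,-0.027,0],[0,0,0],38],
    [[0.91,-0.029,0],[0,0,0],38],
    [[0.96,-0.031,0],[0,0,0],38],
    [[0.98,-0.032,0],[0,0,0],38],
    [[0.98,-0.032,0],[0,0,0],38]
  ]
}}

```text
time: 59.45
tcp_pos: [513.4, 248.8, 14.0]
ee_rot: [[0.999, -0.033, -0.012], [-0.033, -0.999, -0.002], [-0.012, 0.002, -1.0]]
wrist_force: [-16.5, -0.5, 19.1]
gripper_width: 43.9
grasp_force: 30.0
```

```bash
python3 - <<'E'
from h import *
a,g,m=edge()
for r in manip.mark_of('wrist','specimen_a')[:4]: print(round(r['p'],2),np.round(r['at']),np.round(at('wrist',r['at'],14,m)[:2],1))
snap('top')
for r in manip.mark_of('top','specimen_a')[:6]: print('top',round(r['p'],2),np.round(r['at']),np.round(at('top',r['at'],14)[:2]))
E
```

```text
[-98.4  -1.6] [-16.5  -0.5  19.1] [-0.12  2.88 -0.09]
0.64 [334.  37.] [614.6 221.7]
top 0.49 [346. 259.] [ 411. -196.]
top 0.4 [210. 175.] [667. 233.]
top 0.38 [199. 171.] [678. 267.]
```

```bash
python3 - <<'E'
from h import *
m=manip.camera_model('wrist')
g=cv2.imread('pics/last.png',0)[0:300,70:490]
g2=cv2.resize(g,(140,56),interpolation=cv2.INTER_AREA)
for r in g2: print(''.join(" .:-=+*#%@"[int(v)*10//256] for v in r))
s=manip.observe()
def w(x,y,z):
    c,sn=np.cos(V[2]),np.sin(V[2]);return [V[0]+c*x-sn*y,V[1]+sn*x+c*y,z]
for n,p in dict(NLcorner=(-40,56,24),NRcorner=(-40,-56,24),catch=(20,60,22),catchF=(40,60,22),wallR=(0,-60,22),lugL=(-130,45,16),bridge=(74,0,62)).items(): print(n,np.round((proj('wrist',w(*p),m)-[70,0])/[3,300/56]))
E
```

```text
=----------------*#%%%*--*%%%%%%%%*-=*%%%%%%%%%%%%%%%%%%%%%%%%%%%%@%%%%%%%*@%%@@%+::::::::::::::::.=%%%-+%%%%%%%%#---+#####:................
=----------------*##%%#=-+%%%%%%%%#-=*%%%%%%%%%%%%%%%%%%%%%%%%%%%%@@%%%%%%*@%%@%-::::::::::::::::::.-%#-+%%%%%%%%#---*####*.................
+++++++++++++++++*##%%#=-=%%%%%%%%#-=+%%%%%%%%%#******#%%%%%%%%%%%@@@%%%%%*@%%%-::-::::::---:::::::::-#-*%%%%%%%%*---*####*.................
++++++++++++++++++##%%%+--%%%%%%%%%==+%%%%%%%**#%@%%@%%**#%%%%%%%%@@@@%%%%*%%@=:--:::::*%%%%#+:::::::.=-*%%%%%%%%+--=*####=.................
++++++++++++++++++##%%%+--%%%%%%%%%==+#%%%%#*%@@@@%*@@@@@#*%%%%%%#@@@@%%%%#@%#:-:::::-%%%%%%%%#-:::::::-#%%%%%%%%=--=#####-.................
++++++++++++++++++##%%%*--#%%%%%%%%+=+#%%%#*@@@@@@%*@@@@@@%+%%%%%#@@@@%%%%#@%-:::::::*%%%%%%%%%=:::::::-%%%%%%%%%=--+#####:.................
++++++++++++++++++*##%%*--*%%%%%%%%+=+*%%%+@@@@@@@@*@@@@@@@%+%%%%#@@@@%%%%#@#.:::::::*%%%%%%%%%-:::::::=%%%%%%%%%---*####*..................
++++++++++++++++++*##%%#=-+%%%%%%%%*=+*%%#*@@@@@@@@+@@@@@@@@+%%%%#@@@@%%%%*@*.:::::::-%%%%%%%%+::::::::=%%%%%%%%#
[... 6222 characters left out ...]
.........
..........:++++++++++++++++====---------:...........................................................--------=+##=...........................
.....................................--:.............................................................:-:....................................
.....................................:......................................................................................................
......................................................-:....................::::::::::-.....................................................
NLcorner [29. 26.]
NRcorner [110.  26.]
catch [22. -2.]
catchF [ 20. -12.]
wallR [115.   8.]
lugL [42. 56.]
bridge [ 69. -51.]
```

Request:
{"method": "play_rows", "body": {
  "deltas": [
    [[0,0,0.01],[0,0,0],38],
    [[0,0,0.02],[0,0,0],38],
    [[0,0,0.02],[0,0,0],38]
  ]
}}

```text
time: 60.02
tcp_pos: [520.7, 249.7, 15.5]
ee_rot: [[0.999, -0.033, -0.0], [-0.033, -0.999, -0.0], [-0.0, 0.0, -1.0]]
wrist_force: [-2.1, -0.5, -4.3]
gripper_width: 43.2
grasp_force: 30.0
```

Request:
{"method": "play_rows", "body": {
  "deltas": [
    [[0.02,-0.001,-0.004],[0,0,0],38],
    [[0.06,-0.002,-0.004],[0,0,0],38],
    [[0.12,-0.004,-0.004],[0,0,0],38],
    [[0.2,-0.006,-0.004],[0,0,0],38],
    [[0.28,-0.009,-0.004],[0,0,0],38],
    [[0.34,-0.011,-0.004],[0,0,0],38],
    [[0.38,-0.012,-0.004],[0,0,0],38],
    [[0.4,-0.013,-0.004],[0,0,0],38],
    [[0.4,-0.013,-0.004],[0,0,0],38]
  ]
}}

```text
time: 61.15
tcp_pos: [561.3, 248.5, 15.3]
ee_rot: [[0.999, -0.033, 0.001], [-0.033, -0.999, 0.0], [0.001, -0.0, -1.0]]
wrist_force: [-0.3, -1.2, -4.5]
gripper_width: 43.5
grasp_force: 30.0
```

Request:
{"method": "play_rows", "body": {
  "deltas": [
    [[0.02,-0.001,-0.002],[0,0,0],38],
    [[0.06,-0.002,-0.002],[0,0,0],38],
    [[0.12,-0.004,-0.002],[0,0,0],38],
    [[0.19,-0.006,-0.002],[0,0,0],38],
    [[0.26,-0.008,-0.002],[0,0,0],38],
    [[0.3,-0.01,-0.002],[0,0,0],38],
    [[0.32,-0.01,-0.002],[0,0,0],38],
    [[0.33,-0.011,-0.002],[0,0,0],38],
    [[0.33,-0.011,-0.002],[0,0,0],38]
  ]
}}

```text
time: 62.28
tcp_pos: [593.9, 247.4, 15.0]
ee_rot: [[0.999, -0.033, 0.0], [-0.033, -0.999, 0.0], [0.0, -0.0, -1.0]]
wrist_force: [-1.8, -0.1, -3.7]
gripper_width: 43.9
grasp_force: 30.0
```

Request:
{"method": "play_rows", "body": {
  "deltas": [
    [[0.01,0,0],[0,0,0],38],
    [[0.02,-0.001,0],[0,0,0],38],
    [[0.03,-0.001,0],[0,0,0],38],
    [[0.03,-0.001,0],[0,0,0],38]
  ]
}}

```text
time: 62.78
tcp_pos: [597.2, 247.3, 15.1]
ee_rot: [[0.999, -0.033, 0.0], [-0.033, -0.999, 0.0], [0.0, -0.0, -1.0]]
wrist_force: [-0.7, -0.6, -4.2]
gripper_width: 43.7
grasp_force: 30.0
```

```bash
python3 - <<'E'
from h import *
a,g,m=edge()
g=cv2.resize(a[60:260,90:470].mean(2).astype(np.uint8),(126,36),interpolation=cv2.INTER_AREA)
for r in g: print(''.join(" .:-=+*#%@"[int(v)*10//256] for v in r))
E
```

```text
[-14.6  -0.3] [-0.7 -0.6 -4.2] [-0.09  0.42 -0.04]
---==================+++++++++-++++++=+*+***++*****+-++++++****++++++++=-:::::::::::::::.:-+++--++++++++=----=====------------
---==================+++++++++==++++++==+***+=***+==+++++++*****++++++**+-::::::::::..:-=+++++--++++++++=----=====------------
-------=-=----=======+++++++++==++++++++==========+++++++++*****++++++**+++=-::::::-=+++++++++-=++++++++-----=====----::::....
--------------========++++++++==+++++++++++++++++++++++++++*****++++++**++++++++++++++++++++++-=++++++++----=====-......    ..
--------------========++++++++==+++++++++++++++++++++++++++*****++++++**++++++++++++++++++++++-=++++++++----=====-........ ...
--------------========++++++++==+++++++++++++++++++++++++++*****++++++**+++++++*++++++++++++++-=++++++++----=====:............
----------------======#%%%%%%%+-+++++++++++++++++*+++++++++********+++**+++++++*+*+++++++++++=-+****++++----=====.............
----------============#%%%%%%%*-+##%#############%%%####*+*@@@@@%%%+*+*****++++***+++++******==#%%%%%%%*---=####*.............
------++++++++++++++++#%%%%%%%#-+
[... 2822 characters left out ...]
%%%%%%%%%*+++++++++++++++++++++++++++++=--*####:.................
...-+++++++++++++++++++#*---=+++++++++++++=--------=====*%%%%%%%%%%%%%*++++++++=====+==========--------*###*:.................
...:+++++++++++++++++=+++---==+++++++++++=-:::------===-++#%%%%%%%%%%%++++++++=--:::-------------------*###+..................
...:+++++++++++++++++=++=-----===-===----::::::.--::::::---======-=----:::::---:::::::-----------------+***=..................
....=++++++++++++++++==+=---------------::::::..-:......::::::::::::::::::...-:.:::::::----------------====:..................
....-++++++++++++++++==++--------------::::::...:............................::..:::::::--------------=====...................
```

Request:
{"method": "play_rows", "body": {
  "deltas": [
    [[0.01,0,-0.005],[0,0,0],38],
    [[0.02,-0.001,-0.005],[0,0,0],38],
    [[0.03,-0.001,-0.005],[0,0,0],38],
    [[0.03,-0.001,-0.005],[0,0,0],38]
  ]
}}

```text
time: 63.32
tcp_pos: [600.1, 247.2, 14.5]
ee_rot: [[0.999, -0.033, 0.0], [-0.033, -0.999, 0.0], [0.0, -0.0, -1.0]]
wrist_force: [-1.6, 0.8, -4.0]
gripper_width: 43.9
grasp_force: 30.0
```

```bash
python3 - <<'E'
from h import *
a,g,m=edge()
for c in (190,200,210,220,230,240,320,335,350,365):
    col=g[100:165,c].astype(int); d=np.diff(col); k=np.argmin(d[10:])+10; print(c,100+k,d[k],np.round(st(at('wrist',(c,100.5+k),20,m)),1))
for c in (100,110,120,135,145):
    col=g[100:190,c].astype(int); d=np.diff(col); k=np.argmax(d); print('catch?',c,100+k,d[k],np.round(st(at('wrist',(c,100.5+k),22,m)),1))
E
```

```text
[-11.6  -0.4] [-1.6  0.8 -4. ] [-0.14  0.4  -0.04]
190 144 -71 [42.7 43.4]
200 134 -104 [47.4 38.4]
210 134 -92 [47.4 33.6]
220 134 -98 [47.4 28.9]
230 134 -61 [47.4 24.2]
240 134 -62 [47.4 19.4]
320 133 -86 [ 47.8 -18.5]
335 133 -89 [ 47.8 -25.6]
350 133 -102 [ 47.8 -32.7]
365 133 -93 [ 47.8 -39.8]
catch? 100 151 38 [39.7 85.7]
catch? 110 178 46 [26.7 82.7]
catch? 120 183 45 [24.2 78.1]
catch? 135 152 47 [39.2 69.3]
catch? 145 152 50 [39.2 64.5]
```

Request:
{"method": "play_rows", "body": {
  "deltas": [
    [[-0.015,0,0],[0,0,0],38],
    [[-0.015,0.03,0],[0,0,0],38],
    [[-0.014,0.06,0],[0,0,0],38],
    [[-0.013,0.1,0],[0,0,0],38],
    [[-0.012,0.13,0],[0,0,0],38],
    [[-0.01,0.16,0],[0,0,0],38],
    [[-0.01,0.16,0],[0,0,0],38]
  ]
}}

```text
time: 64.25
tcp_pos: [598.8, 263.6, 14.5]
ee_rot: [[0.999, -0.032, -0.0], [-0.032, -0.999, 0.0], [-0.0, -0.0, -1.0]]
wrist_force: [-1.0, -0.8, -3.0]
gripper_width: 43.7
grasp_force: 30.0
```

```bash
cat > e.py <<'E'
from h import *
a,g,m=edge()
for c in (200,210,220,230,240,320,335,350,365):
    col=g[100:165,c].astype(int); d=np.diff(col); k=np.argmin(d[10:])+10; print(c,100+k,d[k],np.round(st(at('wrist',(c,100.5+k),20,m)),1))
E
python3 e.py
```

```text
[-13.5  16. ] [-1.  -0.8 -3. ] [-0.27  0.23 -0.22]
200 134 -101 [45.5 54.7]
210 134 -89 [45.5 50. ]
220 134 -61 [45.5 45.3]
230 134 -63 [45.5 40.5]
240 134 -63 [45.5 35.8]
320 133 -85 [45.9 -2.1]
335 133 -109 [45.9 -9.2]
350 133 -104 [ 45.9 -16.3]
365 133 -94 [ 45.9 -23.4]
```

Sliding cleanly and square; continue left.

Request:
{"method": "play_rows", "body": {
  "deltas": [
    [[0.001,0.02,0],[0,0,0],38],
    [[0.003,0.05,0],[0,0,0],38],
    [[0.004,0.08,0],[0,0,0],38],
    [[0.006,0.11,0],[0,0,0],38],
    [[0.008,0.14,0],[0,0,0],38],
    [[0.008,0.16,0],[0,0,0],38],
    [[0.008,0.17,0],[0,0,0],38],
    [[0.008,0.17,0],[0,0,0],38]
  ]
}}

```text
time: 65.3
tcp_pos: [599.3, 279.9, 14.3]
ee_rot: [[0.999, -0.033, -0.001], [-0.033, -0.999, -0.0], [-0.001, 0.0, -1.0]]
wrist_force: [-1.0, -3.4, -3.4]
gripper_width: 43.2
grasp_force: 30.0
```

```bash
python3 e.py
```

```text
[-13.6  32.3] [-1.  -3.4 -3.4] [-0.73  0.29 -0.77]
200 133 -105 [46.  70.9]
210 133 -93 [46.  66.2]
220 133 -98 [46.  61.5]
230 133 -101 [46.  56.7]
240 133 -107 [46. 52.]
320 143 -68 [41.2 14.1]
335 143 -70 [41.2  6.9]
350 133 -68 [45.9 -0. ]
365 143 -61 [41.2 -7.4]
```

Request:
{"method": "play_rows", "body": {
  "deltas": [
    [[0,0.01,0],[0,0,0],38],
    [[0.001,0.025,-0.005],[0,0,0],38],
    [[0.001,0.025,-0.005],[0,0,0],38]
  ]
}}

```text
time: 65.72
tcp_pos: [599.0, 280.5, 14.1]
ee_rot: [[0.999, -0.032, -0.002], [-0.032, -0.999, -0.003], [-0.002, 0.003, -1.0]]
wrist_force: [-1.7, -11.1, 0.7]
gripper_width: 44.0
grasp_force: 30.1
```

Request:
{"method": "play_rows", "body": {
  "deltas": [
    [[0,0,0],[0,0,0],54],
    [[0,0,0],[0,0,0],54],
    [[0,0,0],[0,0,0],54],
    [[0,0,0.3],[0,0,0],54],
    [[0,0,0.8],[0,0,0],54],
    [[0,0,1],[0,0,0],54]
  ]
}}

```text
time: 66.47
tcp_pos: [602.0, 284.0, 117.5]
ee_rot: [[0.999, -0.032, 0.005], [-0.032, -0.999, 0.002], [0.005, -0.002, -1.0]]
wrist_force: [0.5, 0.6, -0.4]
gripper_width: 53.9
grasp_force: 0.0
```

Request:
{"method": "play_rows", "body": {
  "deltas": [
    [[-0.4,-0.3,0.2],[0,0,0.2],54],
    [[-0.7,-0.7,0.5],[0,0,0.4],54],
    [[-0.7,-1,0.6],[0,0,0.6],54],
    [[-0.7,-1,0.6],[0,0,0.8],54],
    [[-0.7,-1,0.6],[0,0,1],54]
  ]
}}

```text
time: 67.1
tcp_pos: [530.4, 182.7, 174.9]
ee_rot: [[0.727, 0.687, 0.002], [0.687, -0.727, 0.001], [0.002, 0.001, -1.0]]
wrist_force: [-0.0, -0.3, -0.0]
gripper_width: 54.0
grasp_force: 0.0
```

Request:
{"method": "play_rows", "body": {
  "deltas": [
    [[0,0,0],[0,0,0.2],54],
    [[0,0,0],[0,0,0.4],54],
    [[0,0,0],[0,0,0.6],54],
    [[0,0,0],[0,0,0.8],54],
    [[0,0,0],[0,0,1],54],
    [[0,0,0],[0,0,1],54],
    [[0,0,0],[0,0,1],54]
  ]
}}

```text
time: 67.97
tcp_pos: [530.0, 183.0, 174.2]
ee_rot: [[0.035, 0.999, 0.0], [0.999, -0.035, 0.0], [0.0, 0.0, -1.0]]
wrist_force: [-0.3, -1.2, -0.1]
gripper_width: 53.9
grasp_force: 0.0
```

```bash
python3 - <<'E'
import h
from h import *
look(z=14,h=22)
m=manip.camera_model('wrist')
for q,z in(('plate',8),('handle',32),('catch',22)):
    for r in manip.mark_of('wrist',q)[:2]: w=at('wrist',r['at'],z,m);print(q,round(r['p'],2),np.round(r['at']),np.round(st(w),1))
def w(x,y,z):
    c,sn=np.cos(V[2]),np.sin(V[2]);return [V[0]+c*x-sn*y,V[1]+sn*x+c*y,z]
print('NR expected',np.round(w(90,9,14)),np.round(proj('wrist',w(90,9,14),m)),np.round(proj('wrist',w(152,59,30),m)),np.round(proj('wrist',w(152,9,30),m)))
for cam in('scene','top'):
    snap(cam)
    for q,z in(('specimen_a',14),('small_a',4),('jar',0),('tweezers',0),('handle',32)):
        for r in manip.mark_of(cam,q)[:4]: print(cam,q,round(r['p'],2),np.round(r['at']),np.round(at(cam,r['at'],z)[:2]))
E
```

```text
68.0 [530.  183.  174.2]
mark 0.64 [464. 101.] [698.1 251.5]
cut 0.65 [449.  82. 484. 122.] [694.9 250.9] rgb [56. 54. 51.]
cut 0.59 [340.   1. 493. 140.] [649.8 278.2] rgb [156. 158. 154.]
plate 0.57 [348.  75.] [-18.8  30. ]
handle 0.96 [354.  69.] [-17.6  33.1]
catch 0.63 [421.  38.] [39.  57.8]
NR expected [702. 253.  14.] [469.  99.] [564.  34.] [552.  98.]
scene specimen_a 0.69 [176. 273.] [710. 239.]
scene small_a 0.47 [378. 218.] [ 398. -188.]
scene small_a 0.44 [380. 209.] [ 407. -242.]
scene jar 0.8 [250. 241.] [645.  35.]
scene tweezers 0.47 [387. 195.] [ 417. -339.]
scene handle 0.72 [210. 290.] [595. 284.]
top small_a 0.58 [344. 262.] [ 402. -191.]
top small_a 0.49 [361. 262.] [ 404. -242.]
top jar 0.45 [274. 184.] [644.  33.]
top tweezers 0.61 [394. 259.] [ 414. -347.]
```

Request:
{"method": "play_rows", "body": {
  "deltas": [
    [[-0.1,0.2,0],[0,0,0.2],54],
    [[-0.2,0.4,-0.1],[0,0,0.4],54],
    [[-0.4,0.8,-0.2],[0,0,0.6],54],
    [[-0.4,0.8,-0.3],[0,0,0.8],54],
    [[-0.4,0.8,-0.3],[0,0,1],54]
  ]
}}

```text
time: 69.5
tcp_pos: [488.8, 263.1, 143.2]
ee_rot: [[-0.688, 0.725, -0.002], [0.725, 0.688, -0.001], [0.001, -0.002, -1.0]]
wrist_force: [0.1, 0.3, -0.0]
gripper_width: 53.7
grasp_force: 0.0
```

Request:
{"method": "play_rows", "body": {
  "deltas": [
    [[0,0,0],[0,0,0.2],54],
    [[0,0,0],[0,0,0.4],54],
    [[0,0,0],[0,0,0.6],54],
    [[0,0,0],[0,0,0.8],54],
    [[0,0,0],[0,0,1],54],
    [[0,0,0],[0,0,1],54]
  ]
}}

```text
time: 70.25
tcp_pos: [489.9, 262.8, 144.1]
ee_rot: [[-0.999, 0.034, 0.0], [0.034, 0.999, -0.0], [-0.0, -0.0, -1.0]]
wrist_force: [0.3, -0.5, -0.3]
gripper_width: 53.8
grasp_force: 0.0
```

Request:
{"method": "play_rows", "body": {
  "deltas": [
    [[0,0,-0.1],[0,-0.2,0],54],
    [[0,0,-0.2],[0,-0.4,0],54],
    [[0,0,-0.3],[0,-0.6,0],54],
    [[0,0,-0.4],[0,-0.8,0],54],
    [[0,0,-0.58],[0,-0.89,0],54],
    [[0,0,-0.58],[0,-0.89,0],54],
    [[0,0,-0.58],[0,-0.89,0],54]
  ]
}}

```text
time: 71.12
tcp_pos: [500.1, 268.6, 133.5]
ee_rot: [[-0.822, 0.023, 0.569], [0.029, 1.0, 0.001], [-0.568, 0.017, -0.823]]
wrist_force: [0.7, -0.2, 1.2]
gripper_width: 53.9
grasp_force: 0.0
```

```bash
python3 - <<'E'
import h
from h import *
look(z=14,h=22)
m=manip.camera_model('wrist');print(np.round(-np.array(m['R']).T@np.array(m['t']).ravel()))
def w(x,y,z):
    c,sn=np.cos(V[2]),np.sin(V[2]);return [V[0]+c*x-sn*y,V[1]+sn*x+c*y,z]
P=(-16,33)
for n,(x,y) in dict(FL=(166,25),FR=(166,-25),NR=(104,-25),NL=(104,25),handle=(0,0)).items(): print(n,np.round(proj('wrist',w(P[0]+x,P[1]+y,14),m)))
g=cv2.cvtColor(h.IM,cv2.COLOR_RGB2GRAY)
g=cv2.resize(g[60:260,150:420],(135,50),interpolation=cv2.INTER_AREA)
for r in g: print(''.join(" .:-=+*#%@"[int(v)*10//256] for v in r))
E
```

```text
71.1 [500.1 268.6 133.5]
mark 0.59 [308. 276.] [754.2 300. ]
mark 0.47 [266. 281.] [765.9 245.1]
cut 0.91 [256. 247. 281. 281.] [703.8 252.2] rgb [117. 113. 108.]
cut 0.74 [298. 273. 318. 286.] [744.1 299.2] rgb [109. 104. 100.]
cut 0.67 [256. 278. 282. 286.] [746.9 250.5] rgb [157. 127. 119.]
cut 0.56 [132.   2. 416. 404.] [594.4 262.5] rgb [210. 212. 214.]
[336. 271. 241.]
FL [308. 279.]
FR [270. 280.]
NR [269. 254.]
NL [312. 254.]
handle [293. 195.]
%%%%%%%%%%%%%%%%%%%%%%%%%%%%%%%%%%%%%%%%%%%%%%%%%%%%%%@@@@@@@@%%%%%%%%%%%%%@@@@@@@@@@@@@@@%%%%%%%%%%@@@@@@@@@@@@@@@@@@@%%%%%-..........
%%%%%%%%#################%%%%%%%%%%%%%%%%%%%%%%%%%%%%%%%%%%%%@%%%%%%%%%%%@#****************#%%%%%%%@@@@@@@@@@@@@@@@@@@@%%%@*:::........
%%%%%%%%%+++*************+*%%%%%%%%%%%%%%%%%%%%%%%%%%%%%%%%%%%%%%%%%%%%%%@#++++++++++++++++*%%%%@@@@@@@@@@@@%%%%@@@@@@%%%@%-:::::......
*%%%%%%%%@@@@@@@@@@@@@@@@%*%%%%%%%%%%%%%%%%%%%%%%%%%%%%%%%%%%%%%%%%%%%%%%@#*%%%%%%%%%%%%%%%%%%@@@@@@@%%%%@@%%%%%%%%@%@%%%@+::::::::....
-######%%@@@@@@@@@@@@@@@@@##%%%%%%%%%%%%%%%%%%%%%%%%%%%%%%%%%%%%%%%%%%%%%%#%@@@@@@@@@@@@@@@@@@@@@@@
[... 5456 characters left out ...]
::::::::::::::::::::
:::::::::::::::::::***#@@@*-------=+=*+****+#@@@@@#%%%%%%%%%%%%%%%%#@@@@@@%%%%%%%%%%%%%%%%*%@@#%*------=---::::::::::::::::::::::::::::
::::::::::::::::::=****#@#-----------+******#@@@@@#%%%%%%#####%%%%%#@@@@@%%%%%######%%%%%#*@@@--=----------::::::::::::::::::::::::::::
::::::::::::::::::******+------------+******+%%%%%#%%#+------=++*%%#@@@@@%%###%%##%%#*#%%*#%%%-------------::::::::::::::::::::::::::::
:::::::::::::::::-*****=-------------+******+%%%%%#%%--------=#**+%#%%%%%%%*%%##*######%%+%%%#--------------:::::::::::::::::::::::::::
:::::::::::::::::=****=--------------+*******#%%%%*%%--------==++*%#%%%%%%%%#%%%#%%##%%%#*%%%*---------------::::::::::::::::::::::::::
```

Request:
{"method": "play_rows", "body": {
  "deltas": [
    [[0,0,0],[0,0,0],54],
    [[0,0,0],[0,0,0],54],
    [[0,0,0],[0,0,0],54],
    [[0,0,0],[0,0,0],54],
    [[0,0,0],[0,0,0],54],
    [[0,0,0],[0,0,0],54],
    [[0,0,0],[0,0,0],54],
    [[0,0,0],[0,0,0],54]
  ]
}}

```text
time: 72.28
tcp_pos: [498.9, 268.7, 132.9]
ee_rot: [[-0.823, 0.026, 0.567], [0.033, 0.999, 0.002], [-0.567, 0.02, -0.823]]
wrist_force: [0.1, 0.5, -0.4]
gripper_width: 54.1
grasp_force: 0.0
```

```bash
python3 - <<'E'
import h
from h import *
look(z=14,h=22)
m=manip.camera_model('wrist');print(np.round(-np.array(m['R']).T@np.array(m['t']).ravel()))
def w(x,y,z):
    c,sn=np.cos(V[2]),np.sin(V[2]);return [V[0]+c*x-sn*y,V[1]+sn*x+c*y,z]
P=(-16,33)
for n,(x,y) in dict(FL=(166,25),FR=(166,-25),NR=(104,-25),NL=(104,25),handle=(0,0)).items(): print(n,np.round(proj('wrist',w(P[0]+x,P[1]+y,14),m)),np.round(proj('wrist',w(P[0]+x,P[1]+y,36),m)))
g=cv2.cvtColor(h.IM,cv2.COLOR_RGB2GRAY)
g=cv2.resize(g[200:320,210:360],(150,60),interpolation=cv2.INTER_AREA)
for r in g: print(''.join(" .:-=+*#%@"[int(v)*10//256] for v in r))
E
```

```text
72.3 [498.9 268.7 132.9]
mark 0.86 [268. 256.] [700.2 251.9]
mark 0.76 [269. 280.] [760.6 249.7]
mark 0.6 [310. 280.] [762.5 301.8]
cut 0.9 [257. 249. 284. 281.] [703.6 254.2] rgb [117. 113. 109.]
cut 0.67 [258. 279. 284. 285.] [744.7 252.7] rgb [157. 125. 117.]
cut 0.59 [298. 272. 321. 290.] [744.6 300.4] rgb [111. 107. 103.]
[335. 272. 240.]
FL [308. 280.] [309. 296.]
FR [270. 281.] [270. 297.]
NR [269. 255.] [269. 272.]
NL [312. 255.] [313. 272.]
handle [293. 197.] [294. 215.]
%%%%%%%%%%%%%%%%%%%%%%%%%%%%%%%%%%%%%%%%%%%%%%%%%%%%%%%%%%%@=-----------------------------------------------=+++@@@@@@@@%%%%%%%%%%%%%%%%%%%%%%%%%%%%%*
%%%%%%%%%%%%%%%%%%%%%%%%%%%%%%%%%%%%%%%%%%%%%%%%%%%%%%%%%%%@=-----------------------------------------------=+++@@@@@@@@%%%%%%%%%%%%%%%%%%%%%%%%%%%@%-
%%%%%%%%%%%%%%%%%%%%%%%%%%%%%%%%%%%%%%%%%%%%%%%%%%%%%%%%%%%@=------------------------------------------------++#@@@@@@@%%%%%%%%%%%%%%%%%%%%%%%%%%%%%+-
%%%%%%%%%%%%%%%%%%%%%%%%%%%%%%%%%%%%%%%%%%%%%%%%%%%%%%%%%%%@=------------------------------------------------++@@@@@@@@%%%%%%%%%%%%%%%%%%%%%%%%%%%@@--
%%%%%%%%%%%
[... 7744 characters left out ...]
%%%%%%%%%%%%%%%%%%%%%%%%%%%%%%%%%%%%%%%%%%%@@@@@@@@@@@@@@@@@@@@@@@@@@@@@@@@@@@@@@@=------------:
::::-@@@@@@@@@@@@@@@@@@%%%%%%%%%%#########**************************************++++++++++++++++*@@@@@@@@@@@@@@@@@@@@@@@@@@@@@@@@@@@@@@@@------------:
::::*@@@@@@@@@@@@@@@@@@%%%%%%*--------------------------------------------------------------------+@@@@@@@@@@@@@@@@@@@@@@@@@@@@@@@@@@@@@@#------------
:::-@@@@@@@@@@@@@@@@@@@@%%%@+----------------------------------------------------------------------+%@@@@@@@@@@@@@@@@@@@@@@@@@@@@@@@@@@@@@=---------::
::-@@@@@@@@@@@@@@@@@@@@@@%@*:-----------------------------------------------------------------------*@@@@@@@@@@@@@@@@@@@@@@@@@@@@@@@@@@@@@%---------::
```

```bash
python3 -c "
from workcell import manip
print(manip.finish_job())"
```

```text
the job is handed in; nothing more can be done
None
```

The job is handed in, but no verdict came back. By my last camera checks, both small specimens are in the tray and the three large specimens present sit centred in their seats. The plate is fully in against the left wall behind the catch, and the jar and tweezers are where they started.

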